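# Close up the pepper mills and the spice caddy after refilling

### The arm

A 6-joint arm with a two-finger parallel gripper is mounted at the origin on a cart in front of the work surface, level with it; the furniture and walls round the work are solid. World frame = base frame: x ahead of the robot, y to its left, z up, the work surface at z = 0. Lengths are in mm, angles in rad, forces in N, time in s.
With the tool pointing down it reaches from about 350 to 975 mm from the base axis. Payload 7.1 kg.
Tool frame: the origin (TCP) lies at the very end of the fingers, on their centre line; the grasp point (between the pads) lies 19 mm behind it; z points along the fingers, y is the line along which they close (so a half turn about z gives the same grasp; the last joint's range is limited). The gripper opens to 88 mm and grips with 3 to 60 N. Pads are 20 mm wide; open, the fingers measure 115 mm over their backs; the gripper's body (75 mm by 178 mm) begins 61 mm behind the grasp point.
Start: joints at [-1.325, 0.423, 1.63, -0, 1.089, -0.019], TCP at [163.591, -603.194, 222.675] pointing down, gripper open.
Joint ranges: [-3, 3], [-0.9, 2.11], [0.09, 2.58], [-1.31, 4.45], [0.11, 2.69], [-2.54, 2.54]. Speed limits (rad/s): [2.39, 2.39, 3.01, 3.14, 3.14, 3.14].

### API

Orientations are given as a rotation vector (axis times angle).
In Python, from workcell import * gives the robot as it stands.
- The arm moves only by the tool step_arm, never from a script. Its argument "deltas" is a list of rows, each a list of 3 entries, a list of its own where there are three numbers: the shift along the tool's x, y, z in units of 300 mm (1.0 is 300 mm), then the turn, a rotation vector about the tool's x, y, z in units of 1.5 rad (1.0 is 1.5 rad), then the gripper command: -1 is shut, 1 is fully open, values between are in proportion. In form: [[[dx, dy, dz], [rx, ry, rz], gripper], ...]. A call has 1 to 20 rows; each row is the pose to reach, as a shift and turn from the pose commanded when the call began, along the tool's axes at that moment; what a row does not reach only later rows make up. A row lasts 1/12 s, in which the tool goes at most 41.7 mm and 7.16 degrees, less where a joint would pass 70% of its speed; a pose out of reach is approached as far as the arm can. A call with a number of a shift or a turn outside -1 to 1 is refused whole. A call with a gripper value outside its range is refused whole. The fingers move at their own pace and stop on an object; the grip force is fixed at half the most. Time passes only in rows, so rows that repeat a pose let the fingers close. It gives the time, the measured TCP pose, the force, the opening and the grip force at its end, in the units of the state.
- get_obs(): the state, without advancing time (a new reading comes with each control period).
- get_image(name): name is "side" or "top"; returns a dict with "pixels" (400x640x3 uint8, red, green, blue), "fx", "fy", "cx", "cy" (pixels), "T" (4x4, takes a point from camera to world coordinates). Camera axes: x right, y down, z forward; pixel columns grow to the right and rows downward; lengths in mm; the calibration is good to about 2 mm. A picture is of the moment at which its call begins. There is no depth.
- close_job(): hands the job in; it is judged then, once.
The state is a dict: "t": time; "qpos": joint angles; "qvel": joint speeds; "joint_torque": joint torques, N m; "ee_pos": TCP position; "orientation": TCP orientation; "ft_force": force on the tool from outside, world axes, zero at the start; "moment": the same for the moment, N m; "width": finger opening in mm; "grasp_force": force on a finger pad.
Only numpy, scipy, OpenCV 4.12 (cv2) and the standard library are available. Lean on these libraries where they do the work, as an engineer would, in place of code of your own. Each camera call takes 0.05 s, during which the arm holds its last target. There are 200 camera calls.

### The job

The pepper mills have just been refilled from the spice caddy. Push every mill head that lies out on the worktop down onto a mill until it clicks fully home, and press all three flip covers of the caddy down until they snap shut. Only when that is done, turn the caddy's refill tag half a turn so that its other face, the one with the solid disc, faces the front; leave the mills standing upright and keep clear of the drinking glass behind them.

Things in the scene. Friction and masses are not known exactly. Their poses are not given: they have to be found in the camera images.
- head_0_center (a point): mill head, the dark wooden push-on top of a mill, 70 mm tall, 0.12 kg, all alike: round skirt 51 mm across in the lowest 28 mm, a neck, then a rounded square grip 38 x 38 mm from 33 to 70 mm above the foot. This point: on its axis, 35 mm above the foot; z up, x and y normal to the grip's flats. Two or three heads stand on the worktop; an absent one reads None
- head_0_foot (a point): centre of the underside of the same head, 35 mm below its centre, same axes. Here opens a square bore 15.5 mm wide and 27 mm deep, its flats parallel to those of the grip, with a groove all round for the spring ball. Any head fits any mill, in any of the four ways round
- head_1_center (a point): mill head, the dark wooden push-on top of a mill, 70 mm tall, 0.12 kg, all alike: round skirt 51 mm across in the lowest 28 mm, a neck, then a rounded square grip 38 x 38 mm from 33 to 70 mm above the foot. This point: on its axis, 35 mm above the foot; z up, x and y normal to the grip's flats. Two or three heads stand on the worktop; an absent one reads None
- head_1_foot (a point): centre of the underside of the same head, 35 mm below its centre, same axes. Here opens a square bore 15.5 mm wide and 27 mm deep, its flats parallel to those of the grip, with a groove all round for the spring ball. Any head fits any mill, in any of the four ways round
- head_2_center (a point): mill head, the dark wooden push-on top of a mill, 70 mm tall, 0.12 kg, all alike: round skirt 51 mm across in the lowest 28 mm, a neck, then a rounded square grip 38 x 38 mm from 33 to 70 mm above the foot. This point: on its axis, 35 mm above the foot; z up, x and y normal to the grip's flats. Two or three heads stand on the worktop; an absent one reads None
- head_2_foot (a point): centre of the underside of the same head, 35 mm below its centre, same axes. Here opens a square bore 15.5 mm wide and 27 mm deep, its flats parallel to those of the grip, with a groove all round for the spring ball. Any head fits any mill, in any of the four ways round
- mill_0_seat (a point): centre of a mill body's top face, on which a head's foot comes to rest (75 mm above the worktop). From it rises the steel drive shaft, 14 mm square, 25 mm tall, the last 8 mm tapering to 6 mm; z up, x and y normal to the shaft's flats (it turns easily in the body). A spring ball in it meets the head 16 mm above home: push past with about 8 N; it snaps in over the last 4 mm and holds 10 N
- mill_0: the same mill  dark wood, 75 mm tall, 54 mm across, 0.37 kg, standing loose and upright on the worktop; all alike, all three always there (with two heads one stays open). Origin at the centre of its underside, z up
- mill_1_seat (a point): centre of a mill body's top face, on which a head's foot comes to rest (75 mm above the worktop). From it rises the steel drive shaft, 14 mm square, 25 mm tall, the last 8 mm tapering to 6 mm; z up, x and y normal to the shaft's flats (it turns easily in the body). A spring ball in it meets the head 16 mm above home: push past with about 8 N; it snaps in over the last 4 mm and holds 10 N
- mill_1: the same mill  dark wood, 75 mm tall, 54 mm across, 0.37 kg, standing loose and upright on the worktop; all alike, all three always there (with two heads one stays open). Origin at the centre of its underside, z up
- mill_2_seat (a point): centre of a mill body's top face, on which a head's foot comes to rest (75 mm above the worktop). From it rises the steel drive shaft, 14 mm square, 25 mm tall, the last 8 mm tapering to 6 mm; z up, x and y normal to the shaft's flats (it turns easily in the body). A spring ball in it meets the head 16 mm above home: push past with about 8 N; it snaps in over the last 4 mm and holds 10 N
- mill_2: the same mill  dark wood, 75 mm tall, 54 mm across, 0.37 kg, standing loose and upright on the worktop; all alike, all three always there (with two heads one stays open). Origin at the centre of its underside, z up
- cover_0 (a joint): hinge of the right-hand flip cover (steel, 80 x 62 x 4 mm) of the caddy. 0 is shut flat; it grows as the cover rises; open it stands at 1.1 to 1.5 (1.57 is straight up) by a weak spring (0.06 N m). In the last 9 mm at its front edge a sprung catch under the lip resists and gives way at about 6 N, then holds it shut. Shut, its top is 61 mm above the worktop
- cover_0_hinge (a point): middle of the hinge line of the right-hand cover, 57 mm above the worktop, fixed to the spice caddy: a heavy wooden box that stays put, three bins in a row 204 mm long, rim 56 mm high, front wall 79 mm before the hinge line. x points from its front to its back, y along the row to the left, z up; the shut cover runs 83 mm towards -x
- cover_1 (a joint): hinge of the middle flip cover (steel, 80 x 62 x 4 mm) of the caddy. 0 is shut flat; it grows as the cover rises; open it stands at 1.1 to 1.5 (1.57 is straight up) by a weak spring (0.06 N m). In the last 9 mm at its front edge a sprung catch under the lip resists and gives way at about 6 N, then holds it shut. Shut, its top is 61 mm above the worktop
- cover_1_hinge (a point): middle of the hinge line of the middle cover, 57 mm above the worktop, fixed to the spice caddy: a heavy wooden box that stays put, three bins in a row 204 mm long, rim 56 mm high, front wall 79 mm before the hinge line. x points from its front to its back, y along the row to the left, z up; the shut cover runs 83 mm towards -x
- cover_2 (a joint): hinge of the left-hand flip cover (steel, 80 x 62 x 4 mm) of the caddy. 0 is shut flat; it grows as the cover rises; open it stands at 1.1 to 1.5 (1.57 is straight up) by a weak spring (0.06 N m). In the last 9 mm at its front edge a sprung catch under the lip resists and gives way at about 6 N, then holds it shut. Shut, its top is 61 mm above the worktop
- cover_2_hinge (a point): middle of the hinge line of the left-hand cover, 57 mm above the worktop, fixed to the spice caddy: a heavy wooden box that stays put, three bins in a row 204 mm long, rim 56 mm high, front wall 79 mm before the hinge line. x points from its front to its back, y along the row to the left, z up; the shut cover runs 83 mm towards -x
- tag (a joint): upright pivot of the caddy's refill tag, a white plate 64 mm wide, 68 mm tall, 8 mm thick on a post at the left end of the caddy. Near 0 the raised ring (to be filled) faces the front, the caddy's -x; at +3.14 or -3.14 the solid disc (filled) does. Positive is counter-clockwise from above; stops at 3.6 either way. Stiff (0.03 N m): it stays where it is left
- tag_top (a point): middle of the top edge of the tag, on its pivot axis, 114 mm above the worktop; x is normal to the plate, towards its disc face, y along its width, z up. The reliefs (2 mm) leave the top 16 mm of the plate plain
- tumbler: bystander: plain drinking glass behind the work, 76 mm across, 86 mm tall, origin at the centre of its underside; leave it alone. Also in the way: a wall cabinet hangs 0.60 m above the worktop, from 0.555 m ahead of the robot to the back wall; a tall cupboard stands on the right, from 0.31 m ahead and 0.45 m to the right onwards

How it is judged (in metres and radians):
On the way, in this order (a step that is already met when the one before it is completed fails the run):
1. every mill head that lay out is clicked home on a mill, and all three covers are shut (((horizontal distance between head_0_foot and mill_0_seat below 0.004 m and z of head_0_foot in the frame of mill_0_seat between -0.003 and 0.002 m) or (horizontal distance between head_0_foot and mill_1_seat below 0.004 m and z of head_0_foot in the frame of mill_1_seat between -0.003 and 0.002 m) or (horizontal distance between head_0_foot and mill_2_seat below 0.004 m and z of head_0_foot in the frame of mill_2_seat between -0.003 and 0.002 m)) and ((horizontal distance between head_1_foot and mill_0_seat below 0.004 m and z of head_1_foot in the frame of mill_0_seat between -0.003 and 0.002 m) or (horizontal distance between head_1_foot and mill_1_seat below 0.004 m and z of head_1_foot in the frame of mill_1_seat between -0.003 and 0.002 m) or (horizontal distance between head_1_foot and mill_2_seat below 0.004 m and z of head_1_foot in the frame of mill_2_seat between -0.003 and 0.002 m)) and ((horizontal distance between head_2_foot and mill_0_seat below 0.004 m and z of head_2_foot in the frame of mill_0_seat between -0.003 and 0.002 m) or (horizontal distance between head_2_foot and mill_1_seat below 0.004 m and z of head_2_foot in the frame of mill_1_seat between -0.003 and 0.002 m) or (horizontal distance between head_2_foot and mill_2_seat below 0.004 m and z of head_2_foot in the frame of mill_2_seat between -0.003 and 0.002 m)) and value of joint each of cover_0, cover_1, cover_2 below 0.035 rad), for 0.2 s.
2. then the tag is turned to show its disc face to the front (all of step 1 and (value of joint tag between 2.84 and 3.44 rad or value of joint tag between -3.44 and -2.84 rad)), for 0.2 s.
At the end, for the whole second after the job is handed in: every head present sits on a mill, its axis within 4 mm of the shaft's and its foot within 2 mm of the mill's top; all covers are shut to within 0.035 rad (3 mm at the edge); the tag is within 0.3 rad of half a turn; the mills stand upright and at rest (all of step 2 and angle between each of mill_0_seat, mill_1_seat, mill_2_seat's own z axis and vertical below 0.08 rad and linear speed of each of mill_0, mill_1, mill_2 below 0.02 m/s); the robot touches nothing.
It fails at once if a mill is knocked over (angle between any of mill_0_seat, mill_1_seat, mill_2_seat's own z axis and vertical above 0.8 rad).
It fails at once if the drinking glass is knocked over or pushed away (angle between tumbler's own z axis and vertical above 0.5 rad or distance of tumbler from where it was at the start of the episode above 0.05 m).
Of head_0, head_1, head_2 only 2 to 3 are there at a start; the rules pass over those that are not, and their reading is None.
At some moment in a run one of head_0, head_1, head_2 may be knocked a few centimetres aside while the robot is not near it.
Once in a run the grip may slacken for a moment while it holds something.
It also fails if it takes over 208 s, if anything falls off the work surface, if the arm or the gripper's body presses on something with over 40 N, if the wrist force passes 120 N, or if a joint passes its speed limit or range.

## Working session

There is one attempt and no reset: what is moved stays moved. The work goes in short steps, Python scripts to look and compute and a tool call to move; the robot and the scene stay as the last step left them, time stands still between calls to the robot, and variables do not carry over. Pictures are saved under pics/ and viewed, at most 14 in all, crops included, and the job is handed in when it is done.

Besides the shell and the picture viewer there is one more tool, called as name(argument=value, ...) on one line, values as JSON. step_arm: Moves the arm, as the interface text tells. Its arguments: {"type":"object","properties":{"deltas":{"type":"array","items":{"type":"array"}}},"required":["deltas"]}

```bash
ls; mkdir -p pics
python3 - <<'E'
from workcell import *
import cv2,numpy as np
o=get_obs();print(o)
for n in("side","top"):
    d=get_image(n);cv2.imwrite(f"pics/{n}0.png",d["pixels"][:,:,::-1]);print(n,d["fx"],d["fy"],d["cx"],d["cy"],np.round(d["T"],3).tolist())
    np.savez(f"{n}0.npz",**d)
E
```

```text
pics
{'t': 0.0, 'qpos': array([-1.32498129e+00,  4.23817720e-01,  1.63067467e+00, -3.24477284e-05,
        1.08858277e+00, -1.89966823e-02]), 'qvel': array([ 0.00158846,  0.00032525, -0.00055279, -0.00060145,  0.00107436,
       -0.00095507]), 'joint_torque': array([ 1.58678458e-04, -5.44622898e+01, -2.73669577e+01,  6.43908698e-02,
        2.28867604e-02, -1.31261354e-04]), 'ee_pos': array([ 163.46576681, -602.68181271,  221.92214686]), 'orientation': array([-3.11263473e+00, -4.14580350e-01,  3.08238598e-04]), 'ft_force': array([ 0.34526721,  0.27173217, -0.59476419]), 'moment': array([ 0.00933357, -0.04278313,  0.01449013]), 'grasp_force': 0.0, 'width': 88.01957882048256}
side 381.04346601612326 381.04346601612326 317.0309479129613 204.6344600368154 [[-0.986, -0.1, 0.134, 435.472], [-0.165, 0.463, -0.871, 656.41], [0.025, -0.88, -0.473, 516.872], [0.0, 0.0, 0.0, 1.0]]
top 455.0303692728911 455.0303692728911 316.9412186379211 195.81512743445185 [[-0.017, -0.999, 0.043, 483.577], [-1.0, 0.016, -0.016, -74.335], [0.016, -0.044, -0.999, 1102.78], [0.0, 0.0, 0.0, 1.0]]
```

View pics/side0.png

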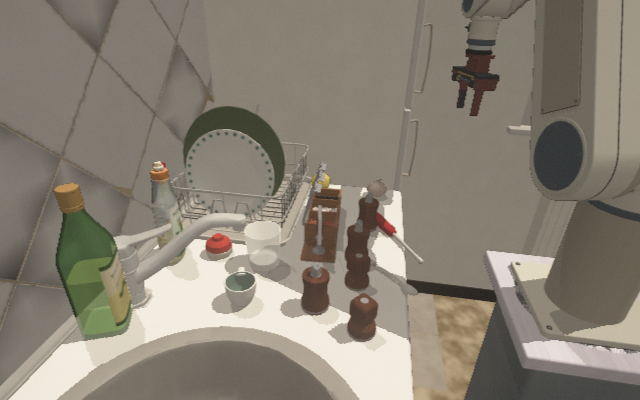

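View pics/top0.png

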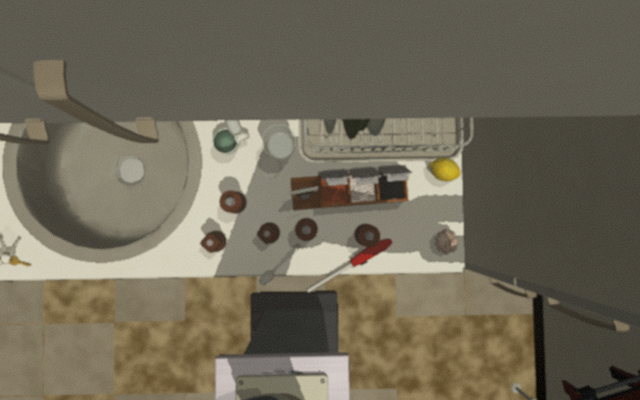

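The side view shows dark objects at about (315,288), (362,315), (358,240), (357,270) and (368,212), with the caddy at (322,225). The top view shows five at (232,202), (213,241), (268,233), (306,230) and (367,235), with the caddy at x 291-408, y 168-208. I'll enlarge both.

Run:
```python
import cv2
t=cv2.imread("pics/top0.png")[120:285,195:415];cv2.imwrite("pics/t0c.png",cv2.resize(t,(792,594),interpolation=cv2.INTER_CUBIC))
s=cv2.imread("pics/side0.png")[160:345,220:430]
s=cv2.convertScaleAbs(s,alpha=1.6,beta=10)
cv2.imwrite("pics/s0c.png",cv2.resize(s,None,fx=3.2,fy=3.2,interpolation=cv2.INTER_CUBIC))
```

```text
(no output)
```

View pics/t0c.png

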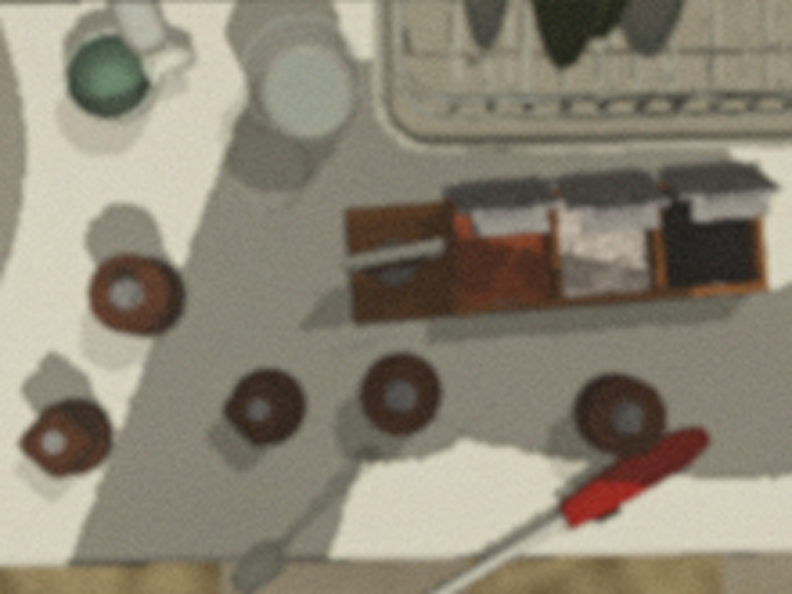

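View pics/s0c.png

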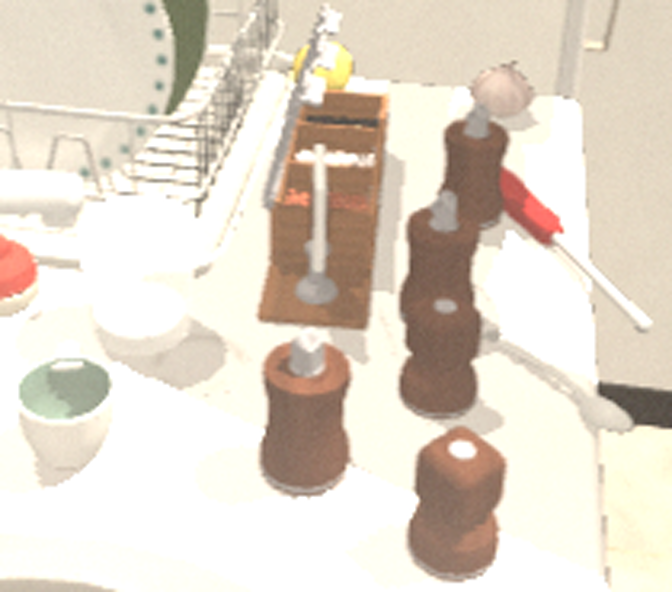

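Two heads are out, with light studs and no shafts: top crop (53,441) and (258,408), side crop (462,449) and (445,306). The shaft tips of the three mills are at top crop (126,293), (401,395), (628,417) and side crop (307,335), (445,197), (480,108). The tag edge runs from (348,264) to (445,240), and the covers are open at the back. Next I'll triangulate these and overlay models to get the yaws.

```bash
cat > h.py <<'E'
import cv2,numpy as np
def load(n,tag="0"):
    return dict(np.load(f"{n}{tag}.npz"))
def proj(d,P):
    P=np.atleast_2d(P);T=np.array(d["T"]);c=(P-T[:3,3])@T[:3,:3]
    return np.c_[d["fx"]*c[:,0]/c[:,2]+d["cx"],d["fy"]*c[:,1]/c[:,2]+d["cy"]]
def ray(d,u):
    T=np.array(d["T"]);r=T[:3,:3]@[(u[0]-d["cx"])/d["fx"],(u[1]-d["cy"])/d["fy"],1];return T[:3,3],r/np.linalg.norm(r)
def tri(t,s,ut,us):
    A=np.zeros((3,3));b=np.zeros(3)
    R=[ray(t,ut),ray(s,us)]
    for o,r in R: M=np.eye(3)-np.outer(r,r);A+=M;b+=M@o
    x=np.linalg.solve(A,b);return x,np.mean([np.linalg.norm(np.cross(x-o,r)) for o,r in R])
def onplane(d,u,z):
    o,r=ray(d,u);return o+r*(z-o[2])/r[2]
def circ(c,r,z,n=40):
    a=np.linspace(0,2*np.pi,n);return np.c_[c[0]+r*np.cos(a),c[1]+r*np.sin(a),0*a+z]
def sq(c,w,z,yaw):
    a=yaw+np.pi/4+np.pi/2*np.arange(5);r=w/np.sqrt(2);return np.c_[c[0]+r*np.cos(a),c[1]+r*np.sin(a),0*a+z]
def patch(d,c,z,half,k,curves,gain=1.5):
    u=proj(d,[c[0],c[1],z])[0];x0,y0=(u-half).astype(int)
    im=d["pixels"][max(y0,0):y0+2*half,max(x0,0):x0+2*half,::-1];im=cv2.convertScaleAbs(im,alpha=gain,beta=10)
    im=cv2.resize(im,None,fx=k,fy=k,interpolation=cv2.INTER_CUBIC)
    for C,col in curves:
        p=((proj(d,C)-[max(x0,0),max(y0,0)]+.5)*k).astype(int);cv2.polylines(im,[p],False,col,1,cv2.LINE_AA)
    return im
E
python3 - <<'E'
from h import *
t,s=load("top"),load("side")
tc=lambda x,y:(x/3.6+195-.4,y/3.6+120-.4); sc=lambda x,y:(x/3.2+220-.4,y/3.2+160-.4)
for n,a,b in[("headA",(53,441),(462,449)),("headB",(258,408),(445,306)),("millL",(126,293),(307,335)),("millM",(401,395),(445,197)),("millR",(628,417),(480,108)),("tag",(397,251),(319,150))]:
    x,e=tri(t,s,tc(*a),sc(*b));z=dict(h=70,m=100,t=114)[n[0]]
    print(n,x.round(1),e.round(1),onplane(t,tc(*a),z).round(1),onplane(s,sc(*b),z).round(1))
for a,z in[((355,322),56),((767,290),56),((348,264),114),((445,240),114),((453,312),56)]:print(onplane(t,tc(*a),z).round(1))
E
```

```text
headA [427.6 153.2  68.6] 0.2 [427.8 152.9  70. ] [427.4 154.7  70. ]
headB [445.8  24.7  68.1] 0.4 [446.2  24.6  70. ] [445.3  27.3  70. ]
millL [519.6 102.7  92.4] 0.6 [518.7 101.3 100. ] [518.8 112.7 100. ]
millM [453.6 -65.5  94. ] 0.1 [453.7 -65.6 100. ] [453.4 -55.2 100. ]
millR [ 437.  -204.7   95.5] 0.6 [ 437.8 -204.1  100. ] [ 436.4 -195.6  100. ]
tag [541.  -64.7 120.8] 0.4 [541.  -64.7 114. ] [543.2 -77.1 114. ]
[499.4 -36.6  56. ]
[ 515.5 -300.9   56. ]
[533.6 -35.  114. ]
[547.2 -93.8 114. ]
[504.7 -99.2  56. ]
```

Run:
```python
from h import *
t,s=load("top"),load("side")
O=[("h",427.8,153,0),("h",446,25.5,0),("m",519.2,104,0),("m",453.6,-63,0),("m",437.4,-202,0)]
G=(0,255,0);rows=[[],[],[]]
for k,x,y,a in O:
    c=(x,y)
    cv=[(circ(c,25.5,28),G),(circ(c,25.5,0),G)] if k=="h" else [(circ(c,27,75),G),(circ(c,27,0),G),(sq(c,6,100,0),(255,255,0))]
    z=60 if k=="h" else 88
    rows[0].append(cv2.resize(patch(t,c,z-10,20,4,cv),(160,160)))
    h=13 if k=="h" else 9
    rows[1].append(cv2.resize(patch(t,c,z,h,8,[]),(160,160)))
    h=22 if k=="h" else 12
    rows[2].append(cv2.resize(patch(s,c,z,h,8,[] ,1.3),(160,220)))
cv2.imwrite("pics/m1.png",np.vstack([np.hstack(r) for r in rows]))
```

```text
(no output)
```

View pics/m1.png

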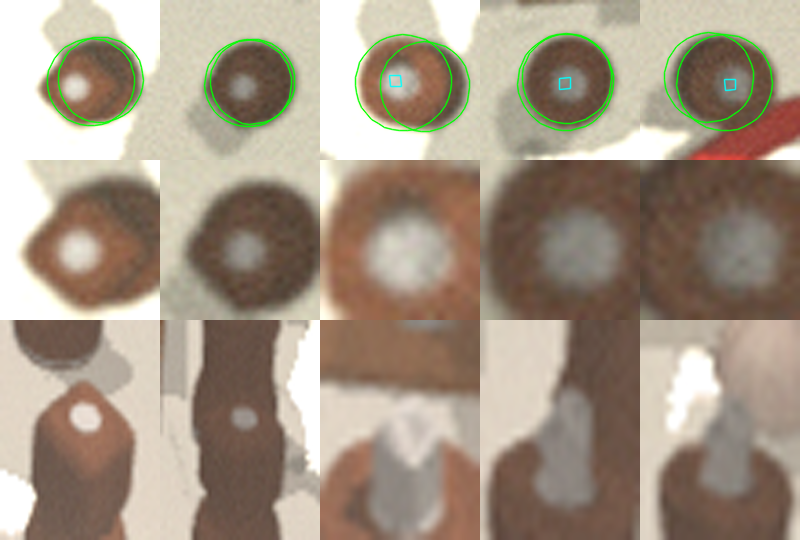

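Both grips look like diamonds in the top view, turned by roughly 45° in the image. I'll fit the yaws and positions with a small faceted model on averaged frames.

```bash
cat > fit.py <<'E'
from h import *
from workcell import *
from scipy.ndimage import gaussian_filter
from scipy.optimize import minimize
SS=6
def avg(n,k=8):
    L=[get_image(n) for _ in range(k)];d=L[0];d["f"]=np.mean([l["pixels"].astype(float) for l in L],0);return d
def faces(kind,x,y,a):
    c=(x,y)
    if kind=="h": lv=[(33,38),(70,38)];base=circ(c,25.5,28);st=circ(c,5.5,70)
    else: lv=[(75,14),(92,14),(100,6)];base=circ(c,24,75);st=None
    F=[base]
    for (z0,w0),(z1,w1) in zip(lv,lv[1:]):
        A,B=sq(c,w0,z0,a),sq(c,w1,z1,a)
        F+= [np.array([A[i],A[i+1],B[i+1],B[i]]) for i in range(4)]
    F.append(sq(c,lv[-1][1],lv[-1][0],a)[:4])
    if st is not None:F.append(st)
    return F
def resid(d,kind,p,box):
    x0,y0,w,h=box;L=np.zeros((h*SS,w*SS),np.uint8);k=0
    for i,F in enumerate(faces(kind,*p)):
        q=(proj(d,F)-[x0,y0]+.5)*SS;e=q[1:3]-q[:2];A=np.cross(q[1]-q[0],q[2]-q[0])
        if 0<i<(5 if kind=="h" else 9) and A>0:continue
        k+=1;cv2.fillPoly(L,[np.round(q).astype(np.int32)],k)
    M=[cv2.resize(gaussian_filter((L==j).astype(np.float32),SS*.5),(w,h),interpolation=cv2.INTER_AREA) for j in range(k+1)]
    # pixels near the prism only
    sil=cv2.dilate((np.sum(M[2:],0)>.05).astype(np.uint8),np.ones((3,3)))>0
    X=np.array([m[sil] for m in M]).T;Y=d["f"][y0:y0+h,x0:x0+w][sil]
    X=np.vstack([X,np.eye(X.shape[1])*.05]);Y=np.vstack([Y,np.zeros((X.shape[1],3))])
    b=np.linalg.lstsq(X,Y,rcond=None)[0];r=X@b-Y
    return (r**2).sum()/sil.sum()
def fit(ds,kind,x,y,verbose=True):
    B=[]
    for d in ds:
        u=proj(d,[x,y,85 if kind=="m" else 50])[0].astype(int);B.append((u[0]-22,u[1]-26,44,52))
    out=[]
    for a in np.radians(np.arange(0,90,7.5)):
        f=lambda p:sum(resid(d,kind,p,b) for d,b in zip(ds,B))
        o=minimize(lambda v:f((x+v[0],y+v[1],a)),[0,0],method="Nelder-Mead",options=dict(initial_simplex=[[0,0],[3,0],[0,3]],maxfev=35))
        out.append((o.fun,np.degrees(a),x+o.x[0],y+o.x[1]))
    out=np.array(out);print(kind,"res:",out[:,0].round(1));b=out[out[:,0].argmin()];print("  best yaw %.1f x %.1f y %.1f"%tuple(b[1:]));return b
E
python3 -W ignore - <<'E'
from fit import *
t,s=avg("top"),avg("side")
np.savez("top1.npz",**t);np.savez("side1.npz",**s)
for k,x,y in[("h",427.8,153),("h",446,25.5),("m",519.2,104),("m",453.6,-63),("m",437.4,-202)]:
    print(x,y)
    for nm,ds in(("t",[t]),("s",[s]),("ts",[t,s])): print(nm,end=" ");fit(ds,k,x,y)
E
```

```text
427.8 153
t h res: [2066.6 2183.2 2089.8 1871.9 1581.2 1341.5 1121.5 1125.2 1232.7 1428.3
 1571.1 1815.3]
  best yaw 45.0 x 428.9 y 149.5
s h res: [1411.5 1262.5 1226.6 1387.1 1686.2 1850.3 1930.2 1954.2 1900.9 1757.3
 1626.  1527.1]
  best yaw 15.0 x 427.1 y 154.9
ts h res: [4001.8 3764.3 3701.7 3650.  3731.4 3734.2 3828.2 3983.8 4035.6 4050.3
 4089.7 4069.6]
  best yaw 22.5 x 428.3 y 149.3
446 25.5
t h res: [430.1 451.3 432.3 389.8 313.7 248.6 230.4 265.2 314.  358.2 382.9 410.9]
  best yaw 45.0 x 445.2 y 23.3
s h res: [ 885.2  719.1 1014.6 1325.7 1626.2 1898.7 2081.2 2123.7 2076.9 1877.9
 1611.7 1288.7]
  best yaw 7.5 x 446.9 y 26.4
ts h res: [1450.2 1393.4 1613.4 1827.4 2027.1 2184.5 2366.7 2454.  2455.2 2347.4
 2156.6 1831.4]
  best yaw 7.5 x 446.9 y 22.9
519.2 104
t m res: [164.9 176.3 171.  170.6 166.2 171.4 175.7 184.7 195.7 199.2 204.5 196.7]
  best yaw 0.0 x 518.6 y 104.0
s m res: [461.9 473.3 457.3 440.1 429.3 412.4 385.4 389.1 397.8 424.4 467.  450.7]
  best yaw 45.0 x 509.4 y 114.7
ts m res: [1080.7 1072.9 1125.8 1109.6 1162.7 1140.7 1087.7 1093.1 1107.  1037.3
  981.3 1014.1]
  best yaw 75.0 x 518.4 y 109.2
453.6 -63
t m res: [79.2 78.3 78.8 84.4 81.7 82.  78.1 75.7 76.2 78.5 77.5 77.5]
  best yaw 52.5 x 452.5 y -65.8
s m res: [476.1 110.6 117.2 390.7 346.6 344.8 369.  375.3 374.7 353.9 373.8 406.3]
  best yaw 7.5 x 453.4 y -31.8
ts m res: [806.2 845.6 778.8 762.5 720.6 661.7 658.7 687.9 756.5 765.4 729.9 780.5]
  best yaw 45.0 x 445.3 y -55.4
437.4 -202
t m res: [52.9 54.1 55.2 56.1 58.7 59.1 59.1 56.5 54.8 58.6 56.  52.6]
  best yaw 82.5 x 436.6 y -206.3
s m res: [292.8 289.6 280.  276.  254.2 256.2 250.3 241.7 238.9 232.9 213.  251.1]
  best yaw 75.0 x 434.9 y -200.9
ts m res: [582.8 588.4 526.  493.9 463.7 460.  463.5 529.8 539.8 521.6 441.5 475.3]
  best yaw 75.0 x 435.0 y -202.4
```

Run:
```python
from h import *
t,s=load("top","1"),load("side","1")
for d in(t,s):d["pixels"]=np.clip(d["f"],0,255).astype(np.uint8)
R=[[],[]]
for x,y,g in[(519,103,1.2),(453.5,-65,1.6),(437,-204,1.6)]:
    R[0].append(cv2.resize(patch(s,(x,y),90,10,13,[],g),(260,300)));
    R[1].append(cv2.resize(patch(s,(x,y),90,10,13,[(sq((x,y),14,75,a),c) for a,c in((np.pi/4,(0,255,0)),)]+[(sq((x,y),14,92,np.pi/4),(0,255,0)),(sq((x,y),6,100,np.pi/4),(0,255,255))],g),(260,300)))
cv2.imwrite("pics/m2.png",np.vstack([np.hstack(r) for r in R]))
```

```text
(no output)
```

View pics/m2.png

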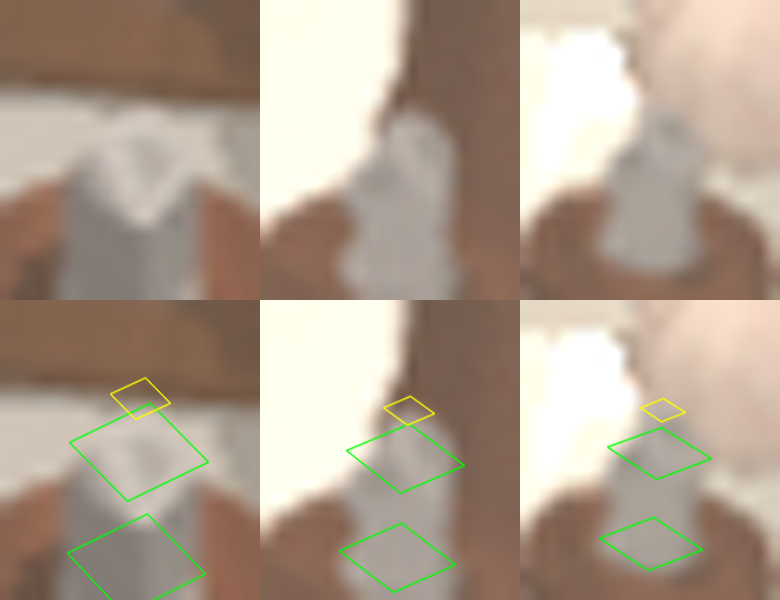

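The shaft on the left mill shows its ridge right of centre at (145,225), so its yaw is about 61° mod 90. The middle and right shafts are not clear, so they will need compliance. I'll set out for the left head at about (428,152), yaw 47° mod 90.

```bash
cat > mv.py <<'E'
from workcell import *
import numpy as np,sys
from scipy.spatial.transform import Rotation as Ro
def state(p=True):
    o=get_obs();R=Ro.from_rotvec(o["orientation"]).as_matrix()
    y=np.degrees(np.arctan2(R[1,0],R[0,0]))
    if p:print("t%.2f"%o["t"],o["ee_pos"].round(1),"yaw%.1f tilt%.2f"%(y,np.degrees(np.arccos(-R[2,2]))),"q",o["qpos"].round(2),"F",o["ft_force"].round(1),"w%.1f g%.1f"%(o["width"],o["grasp_force"]))
    return o["ee_pos"],R,y
def go(*T):
    """targets x,y,z,yaw(deg): deltas all from the present pose"""
    p,R,y=state()
    for x in T:
        d=R.T@(np.array(x[:3])-p)/300;e=(x[3]-y+180)%360-180
        z=Ro.from_matrix(R.T@Ro.from_euler("xz",[180,x[3]],degrees=True).as_matrix()).as_rotvec()/1.5
        n=max(np.linalg.norm(d)*300/41.7,abs(e)/7.16);print(d.round(4),z.round(4),"rows>%.1f"%n)
E
python3 -c "
from mv import *
go((220,-400,230,60),(400,-100,230,90))"
```

```text
t0.90 [ 163.6 -603.2  222.7] yaw15.2 tilt0.00 q [-1.32  0.42  1.63  0.    1.09 -0.02] F [ 0.1 -0.1  0.3] w88.0 g0.0
[ 0.3587 -0.6045 -0.0243] [ 0.      0.     -0.5216] rows>6.3
[ 1.1995 -1.4127 -0.0243] [ 0.      0.     -0.8707] rows>13.3
```

step_arm(deltas=[[[0.36,-0.6,-0.025],[0,0,-0.52],0.4],[[0.36,-0.6,-0.025],[0,0,-0.52],0.4],[[0.36,-0.6,-0.025],[0,0,-0.52],0.4],[[0.36,-0.6,-0.025],[0,0,-0.52],0.4],[[0.36,-0.6,-0.025],[0,0,-0.52],0.4],[[0.5,-0.9,-0.025],[0,0,-0.7],0.4],[[0.6,-0.95,-0.025],[0,0,-0.75],0.4],[[0.7,-1,-0.025],[0,0,-0.8],0.4],[[0.8,-1,-0.025],[0,0,-0.85],0.4],[[0.8,-1,-0.025],[0,0,-0.85],0.4]])

```text
t: 1.73
ee_pos: [318.5, -248.3, 230.7]
orientation: [2.274, 2.166, 0.001]
ft_force: [0.2, -1.3, 0.7]
width: 61.6
grasp_force: 0.0
```

```bash
python3 -c "
from mv import *
go((428,152,150,137),(428,152,37,137))"
```

```text
t1.73 [ 318.5 -248.3  230.7] yaw87.2 tilt0.10 q [-0.69  0.08  2.08  0.    0.98 -0.64] F [ 0.2 -1.3  0.7] w61.6 g0.0
[1.3508 0.2993 0.2692] [ 0.0009  0.0007 -0.5793] rows>10.1
[1.3509 0.2986 0.6458] [ 0.0009  0.0007 -0.5793] rows>11.0
```

step_arm(deltas=[[[0.98,0.25,0.0],[0,0,-0.58],0.4],[[0.98,0.25,0.0],[0,0,-0.58],0.4],[[0.98,0.25,0.0],[0,0,-0.58],0.4],[[0.98,0.25,0.0],[0,0,-0.58],0.4],[[0.98,0.25,0.0],[0,0,-0.58],0.4],[[0.98,0.25,0.0],[0,0,-0.58],0.4],[[0.98,0.25,0.0],[0,0,-0.58],0.4],[[0.98,0.25,0.0],[0,0,-0.58],0.4],[[0.98,0.25,0.0],[0,0,-0.58],0.4],[[0.98,0.25,0.0],[0,0,-0.58],0.4]])

```text
t: 2.57
ee_pos: [407.9, 38.9, 230.1]
orientation: [-1.158, -2.92, 0.001]
ft_force: [-0.2, 1.0, 0.6]
width: 61.6
grasp_force: 0.0
```

```bash
python3 -c "
from mv import *
go((428,151.5,130,137),(428,151.5,37,137))"
```

```text
t2.57 [407.9  38.9 230.1] yaw136.7 tilt0.02 q [ 0.07  0.09  2.07 -0.    0.98 -0.75] F [-0.2  1.   0.6] w61.6 g0.0
[0.2084 0.3193 0.3337] [-0.0002  0.     -0.0029] rows>3.6
[0.2085 0.3194 0.6437] [-0.0002  0.     -0.0029] rows>5.4
```

step_arm(deltas=[[[0.208,0.319,0.1],[0,0,-0.003],0.4],[[0.208,0.319,0.2],[0,0,-0.003],0.4],[[0.208,0.319,0.33],[0,0,-0.003],0.4],[[0.208,0.319,0.33],[0,0,-0.003],0.4],[[0.208,0.319,0.4],[0,0,-0.003],0.4],[[0.208,0.319,0.47],[0,0,-0.003],0.4],[[0.208,0.319,0.54],[0,0,-0.003],0.4],[[0.208,0.319,0.6],[0,0,-0.003],0.4],[[0.208,0.319,0.643],[0,0,-0.003],0.4],[[0.208,0.319,0.643],[0,0,-0.003],0.4]])

```text
t: 3.4
ee_pos: [426.9, 148.7, 35.4]
orientation: [-1.157, -2.917, 0.005]
ft_force: [0.1, 0.3, 0.2]
width: 61.4
grasp_force: 0.0
```

Run:
```python
from mv import *
from h import *
state()
d=get_image("side");e=get_image("top")
a=patch(d,(428,152),50,32,9,[(circ((428,152),25.5,0),(0,255,0))],1.2)[:400,:]
b=patch(e,(428,152),50,32,9,[],1.2)[:400]
a=cv2.resize(a,(400,400));b=cv2.resize(b,(400,400))
cv2.imwrite("pics/g1.png",np.hstack([a,b]))
```

```text
t3.40 [426.9 148.7  35.4] yaw136.7 tilt0.25 q [ 0.31  0.51  2.1  -0.    0.53 -0.51] F [0.1 0.3 0.2] w61.4 g0.0
```

View pics/g1.png

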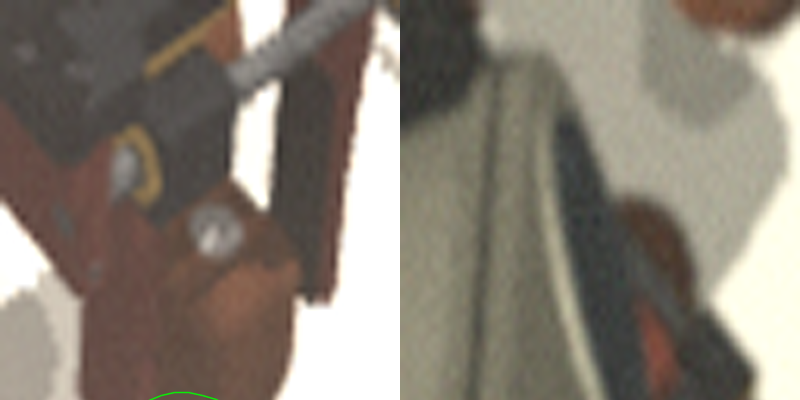

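The fingers straddle the head: the stud is at crop (215,230), with the right finger at x≈300 and the left at x≈110. I'll close and lift slightly.

step_arm(deltas=[[[0,0,0],[0,0,0],-0.4],[[0,0,0],[0,0,0],-0.4],[[0,0,0],[0,0,0],-0.4],[[0,0,0],[0,0,0],-0.4],[[0,0,0],[0,0,0],-0.4],[[0,0,0],[0,0,0],-0.4],[[0,0,-0.1],[0,0,0],-0.4],[[0,0,-0.2],[0,0,0],-0.4],[[0,0,-0.3],[0,0,0],-0.4],[[0,0,-0.4],[0,0,0],-0.4],[[0,0,-0.45],[0,0,0],-0.4],[[0,0,-0.45],[0,0,0],-0.4]])

```text
t: 4.5
ee_pos: [430.3, 151.7, 175.5]
orientation: [1.152, 2.918, 0.006]
ft_force: [0.4, -0.5, -1.0]
width: 37.3
grasp_force: 30.0
```

```bash
python3 -c "
from mv import *
go((519,103,170,151),(519,103,140,151))"
```

```text
t4.50 [430.3 151.7 175.5] yaw136.9 tilt0.37 q [ 0.31  0.24  2.03  0.    0.86 -0.51] F [ 0.4 -0.5 -1. ] w37.3 g30.0
[-0.3267  0.0835  0.0197] [ 0.0035  0.0025 -0.1639] rows>2.4
[-0.3264  0.0829  0.1197] [ 0.0035  0.0025 -0.1639] rows>2.6
```

step_arm(deltas=[[[-0.327,0.083,0.0],[0.003,0.002,-0.164],-0.4],[[-0.327,0.083,0.0],[0.003,0.002,-0.164],-0.4],[[-0.327,0.083,0.0],[0.003,0.002,-0.164],-0.4],[[-0.327,0.083,0.05],[0.003,0.002,-0.164],-0.4],[[-0.327,0.083,0.085],[0.003,0.002,-0.164],-0.4],[[-0.327,0.083,0.085],[0.003,0.002,-0.164],-0.4],[[-0.327,0.083,0.085],[0.003,0.002,-0.164],-0.4]])

```text
t: 5.08
ee_pos: [515.0, 102.1, 145.1]
orientation: [-0.784, -3.034, 0.007]
ft_force: [0.2, 0.2, -0.8]
width: 36.9
grasp_force: 30.0
```

Run:
```python
from mv import *
from h import *
p,R,y=state()
d=get_image("side");e=get_image("top");np.savez("side2.npz",**d);np.savez("top2.npz",**e)
G=(0,255,0);C=(255,255,0);c=(519,103)
f=p[2]-36
cv=[(circ(c,27,75),G),(sq(c,14,92,np.radians(61)),C),(sq(c,6,100,np.radians(61)),C),(circ(p,25.5,f),(0,0,255)),(circ(p,25.5,f+28),(0,0,255))]
a=cv2.resize(patch(d,c,110,32,9,[],1.2),(400,400));a2=cv2.resize(patch(d,c,110,32,9,cv,1.2),(400,400))
cv2.imwrite("pics/g2.png",np.hstack([a,a2]))
```

```text
t5.08 [515.  102.1 145.1] yaw151.0 tilt0.55 q [ 0.17  0.39  1.9  -0.    0.86 -0.89] F [ 0.2  0.2 -0.8] w36.9 g30.0
```

View pics/g2.png

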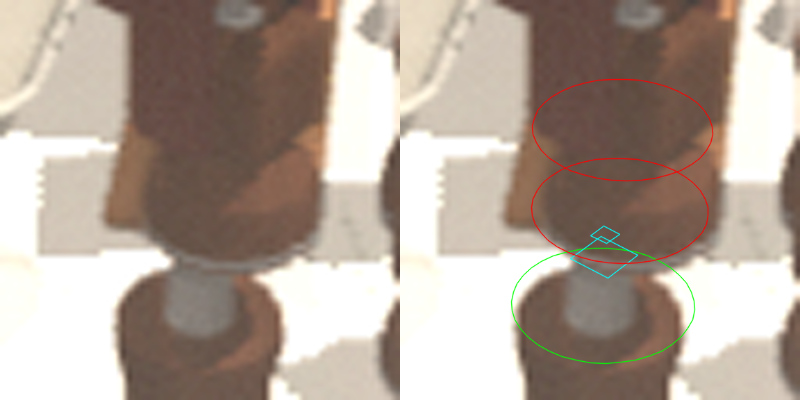

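The held skirt appears about 4 mm toward the tool's +x from the TCP (its centre is at 632 against 620 drawn), and the mill top at (600,306) matches. I'll shift by that amount and lower onto the taper.

```bash
python3 -c "
from mv import *
go((522.5,101.5,146,151),(522.5,101.5,130,151))"
```

```text
t5.18 [516.3 102.4 146.5] yaw151.0 tilt0.37 q [ 0.17  0.39  1.9  -0.    0.86 -0.89] F [-0.2  1.2 -1.2] w36.9 g30.0
[-0.0197  0.0073  0.0016] [-0.0032 -0.0029  0.0004] rows>0.2
[-0.0199  0.0076  0.055 ] [-0.0032 -0.0029  0.0004] rows>0.4
```

step_arm(deltas=[[[-0.0126,0.001,0],[0,0,0],-0.4],[[-0.0126,0.001,0],[0,0,0],-0.4],[[-0.0126,0.001,0],[0,0,0],-0.4],[[-0.0126,0.001,0.02],[0,0,0],-0.4],[[-0.0126,0.001,0.04],[0,0,0],-0.4],[[-0.0126,0.001,0.055],[0,0,0],-0.4],[[-0.0126,0.001,0.067],[0,0,0],-0.4],[[-0.0126,0.001,0.067],[0,0,0],-0.4],[[-0.0126,0.001,0.067],[0,0,0],-0.4],[[-0.0126,0.001,0.067],[0,0,0],-0.4]])

```text
t: 6.02
ee_pos: [520.4, 100.5, 126.5]
orientation: [-0.786, -3.037, 0.005]
ft_force: [1.8, 1.0, 0.1]
width: 36.9
grasp_force: 30.0
```

step_arm(deltas=[[[0,0,0.01],[0,0,0],-0.4],[[0,0,0.02],[0,0,0],-0.4],[[0,0,0.03],[0,0,0],-0.4],[[0,0,0.035],[0,0,0],-0.4],[[0,0,0.035],[0,0,0],-0.4],[[0,0,0.035],[0,0,0],-0.4]])

```text
t: 6.52
ee_pos: [519.9, 100.4, 115.8]
orientation: [-0.785, -3.036, 0.006]
ft_force: [1.6, 1.3, -1.0]
width: 36.7
grasp_force: 30.0
```

```bash
python3 -c "
from mv import *
state()"
```

```text
t6.52 [519.9 100.4 115.8] yaw151.0 tilt0.36 q [ 0.17  0.44  1.91 -0.    0.8  -0.89] F [ 1.6  1.3 -1. ] w36.7 g30.0
```

step_arm(deltas=[[[0,0,0.01],[0,0,0],-0.4],[[0,0,0.02],[0,0,0],-0.4],[[0,0,0.025],[0,0,0],-0.4],[[0,0,0.025],[0,0,0],-0.4],[[0,0,0.025],[0,0,0],-0.4]])

```text
t: 6.93
ee_pos: [524.5, 102.3, 112.4]
orientation: [0.787, 3.038, 0.004]
ft_force: [-0.9, 7.4, 26.8]
width: 37.1
grasp_force: 30.0
```

Run:
```python
from mv import *
from h import *
p,R,y=state()
d=get_image("side")
cv2.imwrite("pics/g3.png",cv2.resize(patch(d,(519,103),90,32,9,[],1.2),(500,500)))
```

```text
t6.93 [524.5 102.3 112.4] yaw151.0 tilt0.25 q [ 0.17  0.45  1.91  0.    0.78 -0.89] F [-0.9  7.4 26.8] w37.1 g30.0
```

View pics/g3.png

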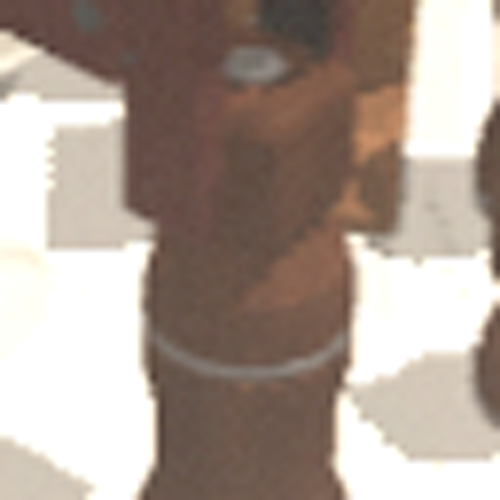

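The head is seated: the skirt's silver rim lies on the mill body at (250,365), and 27 N was felt. I'll release and lift.

step_arm(deltas=[[[0,0,-0.015],[0,0,0],0.4],[[0,0,-0.015],[0,0,0],0.4],[[0,0,-0.015],[0,0,0],0.4],[[0,0,-0.015],[0,0,0],0.4],[[0,0,-0.1],[0,0,0],0.4],[[0,0,-0.2],[0,0,0],0.4],[[0,0,-0.3],[0,0,0],0.4],[[0,0,-0.3],[0,0,0],0.4]])

```text
t: 7.65
ee_pos: [523.4, 100.8, 203.0]
orientation: [0.787, 3.04, -0.001]
ft_force: [1.0, -0.4, 0.2]
width: 61.6
grasp_force: 0.0
```

```bash
cat >> fit.py <<'E'
def blob(d,z,lo,hi):
    pass
E
python3 - <<'E'
from mv import *
from h import *
state()
d=get_image("side");e=get_image("top");np.savez("side3.npz",**d);np.savez("top3.npz",**e)
a=cv2.resize(d["pixels"][170:345,240:420,::-1],(411,400),interpolation=2)
b=cv2.resize(e["pixels"][190:260,195:265,::-1],(388,400),interpolation=2)
cv2.imwrite("pics/g4.png",cv2.convertScaleAbs(np.hstack([a,b]),alpha=1.4))
E
```

```text
t7.65 [523.4 100.8 203. ] yaw151.0 tilt0.11 q [ 0.17  0.31  1.85 -0.    0.98 -0.89] F [ 1.  -0.4  0.2] w61.6 g0.0
```

View pics/g4.png

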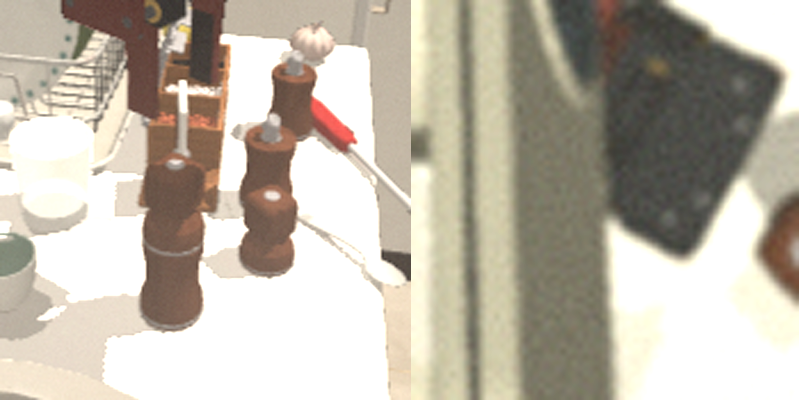

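The head is home on the left mill, upright and with no gap. Head B is unmoved, with its stud at (359,256) in the full side view. B is next.

```bash
python3 -c "
from mv import *
go((446,25,150,133),(446,25,37,133))"
```

```text
t7.75 [520.9 100.4 199. ] yaw151.0 tilt0.24 q [ 0.17  0.32  1.86 -0.    0.97 -0.89] F [-0.4 -0.3 -0.5] w61.7 g0.0
[ 0.0961 -0.3405  0.1648] [-0.0026 -0.0013  0.2092] rows>2.8
[ 0.0951 -0.3392  0.5415] [-0.0026 -0.0013  0.2092] rows>4.6
```

step_arm(deltas=[[[0.096,-0.34,0.0],[0,0,0.209],0.4],[[0.096,-0.34,0.0],[0,0,0.209],0.4],[[0.096,-0.34,0.1],[0,0,0.209],0.4],[[0.096,-0.34,0.165],[0,0,0.209],0.4],[[0.096,-0.34,0.165],[0,0,0.209],0.4],[[0.096,-0.34,0.165],[0,0,0.209],0.4],[[0.096,-0.34,0.165],[0,0,0.209],0.4],[[0.096,-0.34,0.165],[0,0,0.209],0.4]])

```text
t: 8.42
ee_pos: [446.9, 25.6, 150.2]
orientation: [-1.25, -2.879, 0.005]
ft_force: [-0.1, -0.2, -0.0]
width: 61.7
grasp_force: 0.0
```

```bash
python3 -c "
from mv import *
go((446,25,37,133))
get_image('side');get_image('side')
go((446,25,37,133))"
```

```text
t8.42 [446.9  25.6 150.2] yaw133.1 tilt0.25 q [ 0.03  0.28  2.06 -0.    0.8  -0.72] F [-0.1 -0.2 -0. ] w61.7 g0.0
[-1.000e-04 -2.100e-03  3.773e-01] [-0.0028 -0.001   0.0009] rows>2.7
t8.52 [446.8  25.7 150.3] yaw133.1 tilt0.23 q [ 0.03  0.28  2.06 -0.    0.8  -0.72] F [0.4 0.3 0.3] w61.5 g0.0
[-2.000e-04 -2.100e-03  3.778e-01] [-0.0026 -0.0008  0.0009] rows>2.7
```

step_arm(deltas=[[[0,-0.002,0.1],[0,0,0],0.4],[[0,-0.002,0.2],[0,0,0],0.4],[[0,-0.002,0.28],[0,0,0],0.4],[[0,-0.002,0.34],[0,0,0],0.4],[[0,-0.002,0.377],[0,0,0],0.4],[[0,-0.002,0.377],[0,0,0],0.4],[[0,-0.002,0.377],[0,0,0],0.4],[[0,-0.002,0.377],[0,0,0],-0.4],[[0,-0.002,0.377],[0,0,0],-0.4],[[0,-0.002,0.377],[0,0,0],-0.4],[[0,-0.002,0.377],[0,0,0],-0.4],[[0,-0.002,0.377],[0,0,0],-0.4],[[0,-0.002,0.377],[0,0,0],-0.4]])

```text
t: 9.6
ee_pos: [445.5, 24.7, 37.3]
orientation: [-1.251, -2.879, 0.005]
ft_force: [-1.3, 0.7, 7.7]
width: 36.6
grasp_force: 30.0
```

```bash
python3 -c "
from mv import *
go((446,25,150,133))"
```

```text
t9.60 [445.5  24.7  37.3] yaw133.0 tilt0.22 q [ 0.03  0.5   2.11 -0.    0.53 -0.72] F [-1.3  0.7  7.7] w36.6 g30.0
[ 0.      0.0004 -0.3756] [-0.0025 -0.0007  0.0003] rows>2.7
```

step_arm(deltas=[[[0,0,-0.1],[0,0,0],-0.4],[[0,0,-0.2],[0,0,0],-0.4],[[0,0,-0.3],[0,0,0],-0.4],[[0,0,-0.4],[0,0,0],-0.4],[[-0.08,-0.06,-0.417],[0,0,0],-0.4],[[-0.16,-0.125,-0.417],[0,0,0],-0.4],[[-0.237,-0.185,-0.4],[0,0,0],-0.4],[[-0.237,-0.185,-0.38],[0,0,0],-0.4],[[-0.237,-0.185,-0.38],[0,0,0],-0.4],[[-0.237,-0.185,-0.38],[0,0,0],-0.4],[[-0.237,-0.185,-0.38],[0,0,0],-0.4],[[-0.237,-0.185,-0.38],[0,0,0],-0.4]])

```text
t: 10.6
ee_pos: [453.2, -64.1, 150.7]
orientation: [-1.248, -2.878, 0.006]
ft_force: [0.5, -0.4, -2.2]
width: 36.6
grasp_force: 30.0
```

Run:
```python
from mv import *
from h import *
p,R,y=state()
d=get_image("side")
G=(0,255,0);C=(255,255,0);c=(453.5,-64)
f=p[2]-37.3
cv=[(circ(c,24.4,75),G),(sq(c,6,100,np.radians(43)),C),(circ(p,25.5,f),(0,0,255)),(circ(p,25.5,f+28),(0,0,255))]
a=cv2.resize(patch(d,c,110,26,9,[],1.3),(400,400));a2=cv2.resize(patch(d,c,110,26,9,cv,1.3),(400,400))
cv2.imwrite("pics/g5.png",np.hstack([a,a2]))
```

```text
t10.60 [453.2 -64.1 150.7] yaw133.1 tilt0.32 q [-0.16  0.29  2.04 -0.    0.81 -0.91] F [ 0.5 -0.4 -2.2] w36.6 g30.0
```

View pics/g5.png

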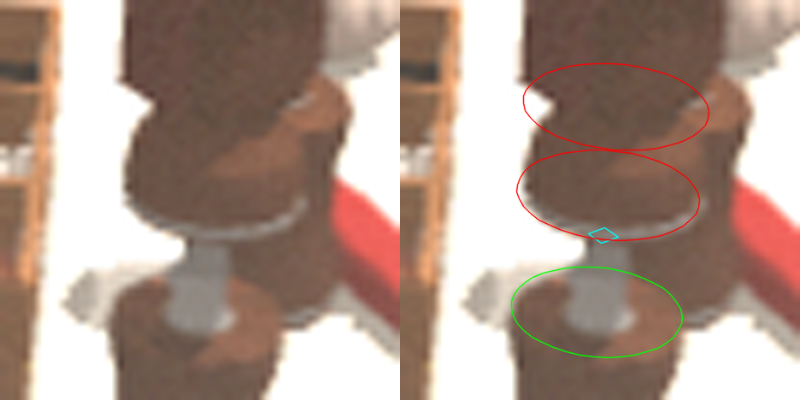

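The head's rim (523-707) nearly matches the prediction and the mill top matches exactly. A 1.5 mm shift in +x is enough, then down.

step_arm(deltas=[[[-0.0034,0.0037,0.02],[0,0,0],-0.4],[[-0.0034,0.0037,0.035],[0,0,0],-0.4],[[-0.0034,0.0037,0.05],[0,0,0],-0.4],[[-0.0034,0.0037,0.06],[0,0,0],-0.4],[[-0.0034,0.0037,0.07],[0,0,0],-0.4],[[-0.0034,0.0037,0.08],[0,0,0],-0.4],[[-0.0034,0.0037,0.08],[0,0,0],-0.4],[[-0.0034,0.0037,0.08],[0,0,0],-0.4]])

```text
t: 11.32
ee_pos: [455.8, -65.3, 128.1]
orientation: [-1.251, -2.88, 0.005]
ft_force: [-3.8, 0.5, 18.8]
width: 36.6
grasp_force: 30.0
```

step_arm(deltas=[[[0,0,0.01],[0,0,0],-0.4],[[0,0,0.02],[0,0,0],-0.4],[[0,0,0.02],[0,0,0],-0.4],[[0,0,0.02],[0,0,0],-0.4]])

```text
t: 11.65
ee_pos: [457.7, -66.7, 123.7]
orientation: [1.249, 2.879, -0.006]
ft_force: [-4.3, -6.4, 32.6]
width: 37.2
grasp_force: 30.0
```

Run:
```python
from mv import *
from h import *
p,R,y=state()
d=get_image("side")
G=(0,255,0);c=(453.5,-64);f=p[2]-37.3
cv=[(circ(c,24.4,75),G),(circ(p,25.5,f),(0,0,255)),(circ(p,25.5,f+28),(0,0,255))]
a=cv2.resize(patch(d,c,100,22,9,[],1.3),(400,400));a2=cv2.resize(patch(d,c,100,22,9,cv,1.3),(400,400))
cv2.imwrite("pics/g6.png",np.hstack([a,a2]))
```

```text
t11.65 [457.7 -66.7 123.7] yaw133.1 tilt0.29 q [-0.17  0.34  2.05 -0.01  0.74 -0.91] F [-4.3 -6.4 32.6] w37.2 g30.0
```

View pics/g6.png

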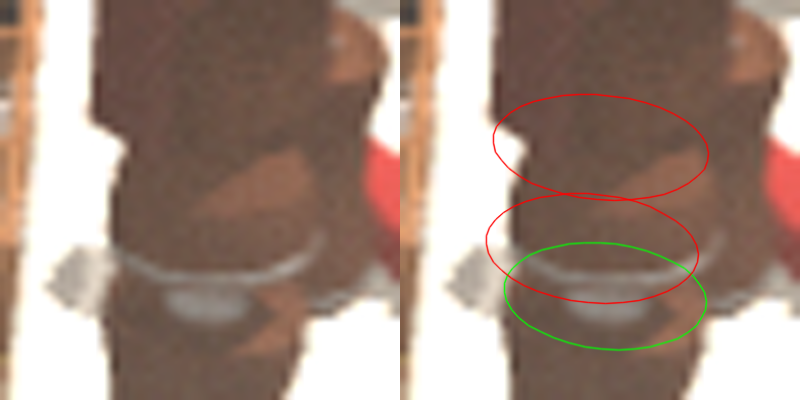

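The head stopped about 16 mm high: its rim is at y=278 with shaft still visible below. It also slid up about 7 mm in the grip, so the yaw is mismatched. The shaft in the last views is only about 15 mm wide, i.e. face-on, with a yaw near 0/90. I'll lift, turn to 90° and look again.

step_arm(deltas=[[[0,0,-0.03],[0,0,0],-0.4],[[0,0,-0.06],[0,0,0],-0.4],[[-0.002,-0.007,-0.09],[0,0,0],-0.4],[[-0.002,-0.007,-0.09],[0,0,0.1],-0.4],[[-0.002,-0.007,-0.09],[0,0,0.2],-0.4],[[-0.002,-0.007,-0.09],[0,0,0.3],-0.4],[[-0.002,-0.007,-0.09],[0,0,0.4],-0.4],[[-0.002,-0.007,-0.09],[0,0,0.5],-0.4],[[-0.002,-0.007,-0.09],[0,0,0.5],-0.4],[[-0.002,-0.007,-0.09],[0,0,0.5],-0.4],[[-0.002,-0.007,-0.09],[0,0,0.5],-0.4],[[-0.002,-0.007,-0.09],[0,0,0.5],-0.4]])

```text
t: 12.7
ee_pos: [453.6, -66.8, 147.7]
orientation: [-2.214, -2.225, 0.008]
ft_force: [0.4, 0.8, -0.9]
width: 37.0
grasp_force: 30.0
```

Run:
```python
from mv import *
from h import *
p,R,y=state()
d=get_image("side")
G=(0,255,0);c=(453.5,-64);f=p[2]-32
cv=[(circ(c,24.4,75),G),(sq(c,14,75,0),(255,255,0)),(circ(p,25.5,f),(0,0,255)),(circ(p,25.5,f+28),(0,0,255))]
a=cv2.resize(patch(d,c,100,22,9,[],1.3),(400,400));a2=cv2.resize(patch(d,c,100,22,9,cv,1.3),(400,400))
cv2.imwrite("pics/g7.png",np.hstack([a,a2]))
```

```text
t12.70 [453.6 -66.8 147.7] yaw90.3 tilt0.32 q [-0.17  0.3   2.04 -0.    0.81 -0.17] F [ 0.4  0.8 -0.9] w37.0 g30.0
```

View pics/g7.png

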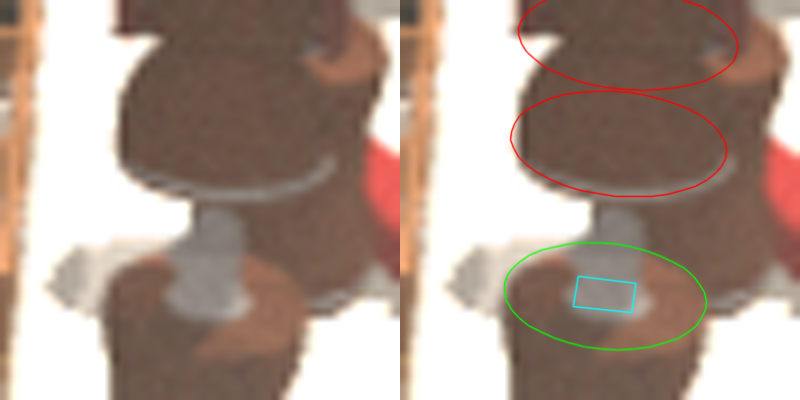

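step_arm(deltas=[[[0.003,0.005,0.02],[0,0,0],-0.4],[[0.003,0.005,0.04],[0,0,0],-0.4],[[0.003,0.005,0.055],[0,0,0],-0.4],[[0.003,0.005,0.065],[0,0,0],-0.4],[[0.003,0.005,0.075],[0,0,0],-0.4],[[0.003,0.005,0.085],[0,0,0],-0.4],[[0.003,0.005,0.085],[0,0,0],-0.4],[[0.003,0.005,0.085],[0,0,0],-0.4]])

```text
t: 13.42
ee_pos: [455.1, -66.0, 122.0]
orientation: [-2.219, -2.221, 0.008]
ft_force: [0.2, -1.3, -1.1]
width: 37.2
grasp_force: 30.0
```

step_arm(deltas=[[[0,0,0.01],[0,0,0],-0.4],[[0,0,0.02],[0,0,0],-0.4],[[0,0,0.025],[0,0,0],-0.4],[[0,0,0.025],[0,0,0],-0.4],[[0,0,0.025],[0,0,0],-0.4]])

```text
t: 13.83
ee_pos: [454.8, -66.0, 114.6]
orientation: [-2.218, -2.221, 0.008]
ft_force: [-0.9, -1.6, -0.0]
width: 36.7
grasp_force: 30.0
```

step_arm(deltas=[[[0,0,0.01],[0,0,0],-0.4],[[0,0,0.02],[0,0,0],-0.4],[[0,0,0.025],[0,0,0],-0.4],[[0,0,0.025],[0,0,0],-0.4],[[0,0,0.025],[0,0,0],-0.4]])

```text
t: 14.25
ee_pos: [455.1, -65.9, 107.7]
orientation: [-2.219, -2.221, 0.008]
ft_force: [-3.7, -1.0, 12.8]
width: 36.7
grasp_force: 30.0
```

step_arm(deltas=[[[0,0,0.01],[0,0,0],-0.4],[[0,0,0.02],[0,0,0],-0.4],[[0,0,0.02],[0,0,0],-0.4],[[0,0,0.02],[0,0,0],-0.4]])

```text
t: 14.58
ee_pos: [455.0, -65.7, 103.1]
orientation: [-2.219, -2.221, 0.007]
ft_force: [-8.1, 2.7, 32.2]
width: 36.8
grasp_force: 30.0
```

Run:
```python
from mv import *
from h import *
p,R,y=state()
d=get_image("side")
c=(453.5,-64)
cv2.imwrite("pics/g8.png",cv2.resize(patch(d,c,90,24,9,[],1.3),(450,450)))
```

```text
t14.58 [455.  -65.7 103.1] yaw90.1 tilt0.30 q [-0.17  0.38  2.06 -0.    0.7  -0.17] F [-8.1  2.7 32.2] w36.8 g30.0
```

View pics/g8.png

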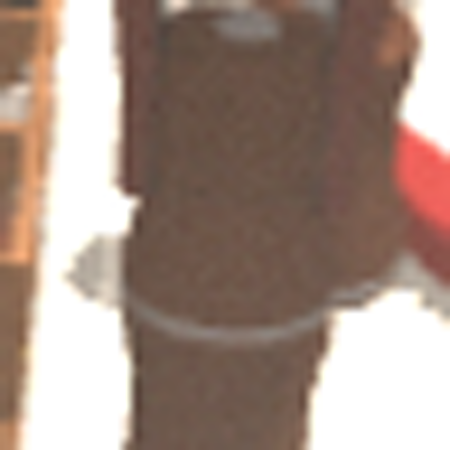

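The skirt rim at (240,330) sits on the body and no shaft is visible, so it looks home. I've now used my picture allowance, so from here on I check with numbers. I'll release and press the top with closed fingers to check the height.

step_arm(deltas=[[[0,0,-0.02],[0,0,0],0.4],[[0,0,-0.02],[0,0,0],0.4],[[0,0,-0.02],[0,0,0],0.4],[[0,0,-0.02],[0,0,0],0.4],[[0,0,-0.1],[0,0,0],0.4],[[0,0,-0.2],[0,0,0],0.4],[[0,0,-0.23],[0,0,0],0.4],[[0,0,-0.23],[0,0,0],-1],[[0,0,-0.23],[0,0,0],-1],[[0,0,-0.23],[0,0,0],-1],[[0,0,-0.23],[0,0,0],-1],[[0,0,-0.23],[0,0,0],-1],[[0,0,-0.23],[0,0,0],-1],[[0,0,-0.23],[0,0,0],-1]])

```text
t: 15.8
ee_pos: [455.1, -65.8, 169.6]
orientation: [-2.218, -2.22, 0.009]
ft_force: [-0.1, -0.6, -0.3]
width: 18.3
grasp_force: 0.0
```

```bash
python3 -c "
from mv import *
go((454,-65,150,90),(454,-65,142,90))"
```

```text
t15.80 [455.1 -65.8 169.6] yaw90.1 tilt0.36 q [-0.17  0.26  2.02 -0.    0.86 -0.17] F [-0.1 -0.6 -0.3] w18.3 g0.0
[ 0.0029 -0.0031  0.0655] [-0.0041  0.0011  0.0007] rows>0.5
[ 0.003  -0.0029  0.0922] [-0.0041  0.0011  0.0007] rows>0.7
```

step_arm(deltas=[[[0.003,-0.003,0],[0,0,0],-1],[[0.003,-0.003,0],[0,0,0],-1],[[0.003,-0.003,0],[0,0,0],-1],[[0.003,-0.003,0.03],[0,0,0],-1],[[0.003,-0.003,0.06],[0,0,0],-1],[[0.003,-0.003,0.08],[0,0,0],-1],[[0.003,-0.003,0.092],[0,0,0],-1],[[0.003,-0.003,0.1],[0,0,0],-1],[[0.003,-0.003,0.1],[0,0,0],-1],[[0.003,-0.003,0.1],[0,0,0],-1]])

```text
t: 16.63
ee_pos: [459.3, -65.9, 145.5]
orientation: [2.216, 2.218, 0.002]
ft_force: [-8.7, 1.9, 60.3]
width: 0.2
grasp_force: 30.2
```

The head top is at 145.5 mm and took 60 N, so it is home. Before the covers, I'll lift and check the caddy geometry numerically.

step_arm(deltas=[[[0,0,-0.1],[0,0,0],-1],[[0,0,-0.2],[0,0,0],-1],[[0,0,-0.3],[0,0,0],-1],[[0,0,-0.3],[0,0,0],-1]])

```text
t: 16.97
ee_pos: [457.7, -65.4, 234.5]
orientation: [2.217, 2.22, -0.0]
ft_force: [0.2, -0.5, 0.8]
width: 0.3
grasp_force: 0.0
```

Run:
```python
from mv import *
from h import *
state()
t,s=load("top","1"),load("side","1")
X=np.array([.9986,.0535,0]);Y=np.array([-.0535,.9986,0]);Z=np.array([0,0,1.])
H={2:(585.4,-129),1:(589,-197),0:(592.7,-265)}
for k,h in H.items():
    h=np.array([*h,57.])
    print(k,"hinge ends topcrop",((proj(t,[h+31*Y,h-31*Y])-[195,120])*3.6).round(0).tolist(),"side",((proj(s,[h+31*Y,h-31*Y])-[220,160])*3.2).round().tolist())
    for a in(1.1,1.3,1.5):
        e=h-83*np.cos(a)*X+83*np.sin(a)*Z
        print("  ",a,((proj(t,[e+31*Y,e-31*Y])-[195,120])*3.6).round(0).tolist(),((proj(s,[e+31*Y,e-31*Y])-[220,160])*3.2).round().tolist())
```

```text
t16.97 [457.7 -65.4 234.5] yaw90.1 tilt0.24 q [-0.17  0.16  1.97 -0.    1.01 -0.17] F [ 0.2 -0.5  0.8] w0.3 g0.0
2 hinge ends topcrop [[448.0, 187.0], [544.0, 181.0]] side [[266.0, 198.0], [277.0, 158.0]]
   1.1 [[455.0, 238.0], [559.0, 231.0]] [[319.0, 112.0], [328.0, 75.0]]
   1.3 [[453.0, 212.0], [558.0, 204.0]] [[298.0, 102.0], [308.0, 66.0]]
   1.5 [[451.0, 184.0], [556.0, 176.0]] [[275.0, 97.0], [286.0, 61.0]]
1 hinge ends topcrop [[553.0, 180.0], [650.0, 173.0]] side [[278.0, 154.0], [288.0, 118.0]]
   1.1 [[569.0, 230.0], [672.0, 223.0]] [[329.0, 71.0], [337.0, 39.0]]
   1.3 [[568.0, 204.0], [672.0, 197.0]] [[309.0, 63.0], [318.0, 31.0]]
   1.5 [[566.0, 176.0], [671.0, 169.0]] [[287.0, 58.0], [297.0, 26.0]]
0 hinge ends topcrop [[659.0, 173.0], [755.0, 166.0]] side [[289.0, 115.0], [298.0, 83.0]]
   1.1 [[683.0, 222.0], [786.0, 215.0]] [[338.0, 36.0], [344.0, 7.0]]
   1.3 [[682.0, 196.0], [786.0, 189.0]] [[319.0, 28.0], [326.0, -1.0]]
   1.5 [[681.0, 168.0], [785.0, 161.0]] [[298.0, 23.0], [307.0, -5.0]]
```

```bash
cat > cov.py <<'E'
from mv import *
H={2:(585.4,-137),1:(589,-197),0:(592.7,-265)}
def pts(k,W,yaw=3): 
    h=H[k];return [(h[0]+.9986*u,h[1]+.0535*u,z,yaw) for u,z in W]
E
python3 - <<'E'
from cov import *
from h import *
s=load("side","1")
for u in((205,110),(205,200),(280,10)):
    o,r=ray(s,(u[0]/3.2+220,u[1]/3.2+160));print("x=612 plane",(o+r*(612-o[0])/r[0]).round())
go(*pts(2,[(6,230)]))
E
```

```text
x=612 plane [612. -34. 158.]
x=612 plane [612. -30.  92.]
x=612 plane [ 612. -298.  123.]
t16.97 [457.7 -65.4 234.5] yaw90.1 tilt0.24 q [-0.17  0.16  1.97 -0.    1.01 -0.17] F [ 0.2 -0.5  0.8] w0.3 g0.0
[-0.238   0.4454  0.0171] [3.1000e-03 2.0000e-04 1.0129e+00] rows>12.2
```

step_arm(deltas=[[[-0.238,0.1,0.017],[0,0,1.0],-1],[[-0.238,0.2,0.017],[0,0,1.0],-1],[[-0.238,0.3,0.017],[0,0,1.0],-1],[[-0.238,0.4,0.017],[0,0,1.0],-1],[[-0.238,0.445,0.017],[0,0,1.0],-1],[[-0.238,0.445,0.017],[0,0,1.0],-1],[[-0.238,0.445,0.017],[0,0,1.0],-1],[[-0.238,0.445,0.017],[0,0,1.0],-1],[[-0.238,0.445,0.017],[0,0,1.0],-1],[[-0.238,0.445,0.017],[0,0,1.0],-1],[[-0.238,0.445,0.017],[0,0,1.0],-1],[[-0.238,0.445,0.017],[0,0,1.0],-1],[[-0.238,0.445,0.017],[0,0,1.0],-1],[[-0.238,0.445,0.017],[0,0,1.0],-1],[[-0.238,0.445,0.017],[0,0,1.0],-1]])

```text
t: 18.22
ee_pos: [588.0, -136.1, 223.7]
orientation: [3.138, 0.118, -0.01]
ft_force: [0.7, 0.5, 0.2]
width: 0.5
grasp_force: 0.0
```

```bash
python3 -c "
from cov import *
go(*pts(2,[(6,150),(6,125),(-30,118),(-45,95),(-53,78),(-53,66),(-53,58)]))"
```

```text
t18.22 [ 588.  -136.1  223.7] yaw4.3 tilt0.36 q [-0.25  0.39  1.67 -0.    1.08  1.25] F [0.7 0.5 0.2] w0.5 g0.0
[0.0126 0.0025 0.2454] [0.0008 0.0042 0.0154] rows>1.8
[0.0132 0.0024 0.3288] [0.0008 0.0042 0.0154] rows>2.4
[-1.067e-01 -3.000e-04  3.529e-01] [0.0008 0.0042 0.0154] rows>2.7
[-0.1562 -0.0015  0.4298] [0.0008 0.0042 0.0154] rows>3.3
[-0.1825 -0.0021  0.4867] [0.0008 0.0042 0.0154] rows>3.7
[-0.1822 -0.0022  0.5267] [0.0008 0.0042 0.0154] rows>4.0
[-0.1821 -0.0022  0.5533] [0.0008 0.0042 0.0154] rows>4.2
```

step_arm(deltas=[[[0.013,0.002,0.1],[0,0,0.015],-1],[[0.013,0.002,0.2],[0,0,0.015],-1],[[0.013,0.002,0.28],[0,0,0.015],-1],[[0.013,0.002,0.329],[0,0,0.015],-1],[[0.013,0.002,0.329],[0,0,0.015],-1],[[-0.05,0,0.34],[0,0,0.015],-1],[[-0.107,0,0.353],[0,0,0.015],-1],[[-0.13,0,0.39],[0,0,0.015],-1],[[-0.156,-0.0015,0.43],[0,0,0.015],-1],[[-0.17,-0.002,0.46],[0,0,0.015],-1],[[-0.182,-0.002,0.487],[0,0,0.015],-1],[[-0.182,-0.002,0.51],[0,0,0.015],-1],[[-0.182,-0.002,0.53],[0,0,0.015],-1],[[-0.182,-0.002,0.54],[0,0,0.015],-1],[[-0.182,-0.002,0.54],[0,0,0.015],-1],[[-0.182,-0.002,0.54],[0,0,0.015],-1]])

```text
t: 19.55
ee_pos: [533.6, -139.8, 62.7]
orientation: [3.139, 0.078, -0.007]
ft_force: [-0.4, 1.0, -0.1]
width: 0.5
grasp_force: 0.0
```

step_arm(deltas=[[[0,0,0.008],[0,0,0],-1],[[0,0,0.016],[0,0,0],-1],[[0,0,0.022],[0,0,0],-1],[[0,0,0.022],[0,0,0],-1],[[0,0,0.022],[0,0,0],-1]])

```text
t: 19.97
ee_pos: [534.0, -140.1, 60.1]
orientation: [3.138, 0.078, -0.005]
ft_force: [-11.4, 3.5, 40.4]
width: 0.2
grasp_force: 20.4
```

step_arm(deltas=[[[0,0,-0.1],[0,0,0],-1],[[0,0,-0.2],[0,0,0],-1],[[0,0,-0.3],[0,0,0],-1],[[0,0,-0.4],[0,0,0],-1],[[0.05,0,-0.42],[0,0,0],-1],[[0.1,0.1,-0.42],[0,0,0],-1],[[0.2,0.19,-0.42],[0,0,0],-1],[[0.2,0.19,-0.42],[0,0,0],-1],[[0.2,0.19,-0.42],[0,0,0],-1],[[0.2,0.19,-0.42],[0,0,0],-1]])

```text
t: 20.8
ee_pos: [595.6, -193.2, 181.4]
orientation: [3.14, 0.077, -0.01]
ft_force: [-0.7, 0.1, -0.7]
width: 0.3
grasp_force: 0.0
```

```bash
python3 -c "
from cov import *
go(*pts(1,[(5,150),(5,125),(-30,118),(-45,95),(-55,78),(-55,66),(-55,57)]))"
```

```text
t20.80 [ 595.6 -193.2  181.4] yaw2.8 tilt0.37 q [-0.33  0.47  1.65 -0.    1.02  1.19] F [-0.7  0.1 -0.7] w0.3 g0.0
[-0.0054  0.0114  0.1048] [ 0.0006  0.0042 -0.0022] rows>0.8
[-0.0049  0.0113  0.1882] [ 0.0006  0.0042 -0.0022] rows>1.4
[-0.1214  0.0118  0.2123] [ 0.0006  0.0042 -0.0022] rows>1.8
[-0.1709  0.0119  0.2892] [ 0.0006  0.0042 -0.0022] rows>2.4
[-0.2039  0.012   0.3461] [ 0.0006  0.0042 -0.0022] rows>2.9
[-0.2036  0.012   0.3861] [ 0.0006  0.0042 -0.0022] rows>3.1
[-0.2034  0.012   0.4161] [ 0.0006  0.0042 -0.0022] rows>3.3
```

step_arm(deltas=[[[-0.005,0.011,0.0],[0,0,0],-1],[[-0.005,0.011,0.07],[0,0,0],-1],[[-0.005,0.011,0.14],[0,0,0],-1],[[-0.005,0.011,0.188],[0,0,0],-1],[[-0.005,0.011,0.188],[0,0,0],-1],[[-0.06,0.012,0.2],[0,0,0],-1],[[-0.12,0.012,0.212],[0,0,0],-1],[[-0.145,0.012,0.25],[0,0,0],-1],[[-0.17,0.012,0.29],[0,0,0],-1],[[-0.19,0.012,0.32],[0,0,0],-1],[[-0.203,0.012,0.346],[0,0,0],-1],[[-0.203,0.012,0.37],[0,0,0],-1],[[-0.203,0.012,0.39],[0,0,0],-1],[[-0.203,0.012,0.405],[0,0,0],-1],[[-0.203,0.012,0.416],[0,0,0],-1],[[-0.203,0.012,0.421],[0,0,0],-1],[[-0.203,0.012,0.421],[0,0,0],-1],[[-0.203,0.012,0.421],[0,0,0],-1]])

```text
t: 22.3
ee_pos: [534.9, -200.5, 60.0]
orientation: [3.139, 0.078, -0.009]
ft_force: [-15.8, 5.0, 45.4]
width: 0.8
grasp_force: 22.4
```

Shut: 60 mm at 45 N. Cover 0 is next.

step_arm(deltas=[[[0,0,-0.1],[0,0,0],-1],[[0,0,-0.2],[0,0,0],-1],[[0,0,-0.3],[0,0,0],-1],[[0,0,-0.4],[0,0,0],-1],[[0.05,0,-0.42],[0,0,0],-1],[[0.1,0.1,-0.42],[0,0,0],-1],[[0.2,0.215,-0.42],[0,0,0],-1],[[0.2,0.215,-0.42],[0,0,0],-1],[[0.2,0.215,-0.42],[0,0,0],-1],[[0.2,0.215,-0.42],[0,0,0],-1]])

```text
t: 23.13
ee_pos: [598.3, -261.3, 181.0]
orientation: [3.14, 0.077, -0.01]
ft_force: [0.1, 1.1, -0.1]
width: 0.1
grasp_force: 0.0
```

```bash
python3 -c "
from cov import *
go(*pts(0,[(4,150),(4,125),(-30,118),(-45,95),(-55,78),(-55,66),(-55,56)]))"
```

```text
t23.13 [ 598.3 -261.3  181. ] yaw2.8 tilt0.37 q [-0.43  0.51  1.59 -0.    1.04  1.1 ] F [ 0.1  1.1 -0.1] w0.1 g0.0
[-0.0053  0.0113  0.1034] [ 0.0005  0.0043 -0.0023] rows>0.7
[-0.0048  0.0113  0.1868] [ 0.0005  0.0043 -0.0023] rows>1.3
[-0.118   0.0118  0.2108] [ 0.0005  0.0043 -0.0023] rows>1.7
[-0.1675  0.012   0.2878] [ 0.0005  0.0043 -0.0023] rows>2.4
[-0.2004  0.0121  0.3447] [ 0.0005  0.0043 -0.0023] rows>2.9
[-0.2002  0.012   0.3847] [ 0.0005  0.0043 -0.0023] rows>3.1
[-0.2    0.012  0.418] [ 0.0005  0.0043 -0.0023] rows>3.3
```

step_arm(deltas=[[[-0.005,0.011,0.0],[0,0,0],-1],[[-0.005,0.011,0.07],[0,0,0],-1],[[-0.005,0.011,0.14],[0,0,0],-1],[[-0.005,0.011,0.188],[0,0,0],-1],[[-0.005,0.011,0.188],[0,0,0],-1],[[-0.06,0.012,0.2],[0,0,0],-1],[[-0.12,0.012,0.212],[0,0,0],-1],[[-0.145,0.012,0.25],[0,0,0],-1],[[-0.17,0.012,0.29],[0,0,0],-1],[[-0.19,0.012,0.32],[0,0,0],-1],[[-0.2,0.012,0.346],[0,0,0],-1],[[-0.2,0.012,0.37],[0,0,0],-1],[[-0.2,0.012,0.39],[0,0,0],-1],[[-0.2,0.012,0.405],[0,0,0],-1],[[-0.2,0.012,0.416],[0,0,0],-1],[[-0.2,0.012,0.42],[0,0,0],-1],[[-0.2,0.012,0.42],[0,0,0],-1],[[-0.2,0.012,0.42],[0,0,0],-1]])

```text
t: 24.63
ee_pos: [538.4, -268.5, 60.1]
orientation: [3.139, 0.078, -0.009]
ft_force: [-14.4, 4.6, 40.0]
width: 0.4
grasp_force: 20.0
```

All three covers took the press to 60 mm. I'll move above the tag and check the covers by colour and the studs by height.

```bash
python3 -c "
from cov import *
go((538,-268,200,3),(541,-65,200,103),(541,-65,150,103))"
```

```text
t24.63 [ 538.4 -268.5   60.1] yaw2.9 tilt0.34 q [-0.48  0.61  1.77 -0.01  0.77  1.05] F [-14.4   4.6  40. ] w0.4 g20.0
[-0.0039 -0.001  -0.4663] [ 0.0012  0.0038 -0.0017] rows>3.4
[ 0.0397 -0.6764 -0.4678] [-0.0024  0.0039 -1.1653] rows>14.0
[ 0.0407 -0.6767 -0.3012] [-0.0024  0.0039 -1.1653] rows>14.0
```

step_arm(deltas=[[[0,0,-0.1],[0,0,0],-1],[[0,0,-0.2],[0,0,0],-1],[[0,0,-0.3],[0,0,0],-1],[[0,0,-0.4],[0,0,0],-1],[[0,0,-0.53],[0,0,0],-1],[[-0.2,0,-0.6],[0,0,0],-1],[[-0.4,0,-0.7],[0,0,0],-1],[[-0.4,0,-0.7],[0,0,0],-1],[[-0.4,0,-0.7],[0,0,0],-1]])

```text
t: 25.38
ee_pos: [416.4, -274.0, 269.3]
orientation: [3.137, 0.076, -0.006]
ft_force: [1.2, -0.7, 0.5]
width: 0.9
grasp_force: 0.0
```

```bash
cat > chk.py <<'E'
from h import *
from workcell import *
t,s=get_image("top"),get_image("side");t0,s0=load("top"),load("side")
X=np.array([.9986,.0535]);
def col(d,P,r=1):
    u,v=np.round(proj(d,P)[0]).astype(int);return d["pixels"][v-r:v+r+1,u-r:u+r+1].reshape(-1,3).mean(0).astype(int).tolist()
for k,h in{2:(585.4,-131),1:(589,-197),0:(592.7,-265)}.items():
    for u in(-20,-60):
        P=[*(np.array(h)+u*X),61];print("cover",k,u,"top",col(t0,P),"->",col(t,P),"side",col(s0,P),"->",col(s,P))
    P=[*(np.array(h)-22*X),135];print("   open tip: top",col(t0,P),"->",col(t,P),"side",col(s0,P),"->",col(s,P))
def stud(d,c,z,w):
    u,v=np.round(proj(d,[*c,z])[0]).astype(int);g=d["pixels"][v-w:v+w+1,u-w:u+w+1].astype(float)
    m=g.min(2)-0.5*(g[:,:,0]-g[:,:,2]);m=np.clip(m-np.percentile(m,80),0,None);yy,xx=np.mgrid[v-w:v+w+1,u-w:u+w+1]
    return ((xx*m).sum()/m.sum(),(yy*m).sum()/m.sum())
for n,c in(("L",(521,101)),("M",(454,-65))):
    a,b=stud(t,c,145,4),stud(s,c,145,5);x,e=tri(t,s,a,b);print(n,"stud",x.round(1),"err",round(e,1),np.round(a),np.round(b))
np.savez("top9.npz",**t);np.savez("side9.npz",**s)
E
python3 -c "
from mv import *
state()
import chk"
```

```text
t25.38 [ 416.4 -274.   269.3] yaw2.8 tilt0.30 q [-0.6   0.18  1.86 -0.01  1.11  0.92] F [ 1.2 -0.7  0.5] w0.9 g0.0
cover 2 -20 top [136, 132, 123] -> [95, 93, 87] side [91, 68, 52] -> [113, 107, 101]
cover 2 -60 top [90, 51, 35] -> [144, 141, 133] side [92, 68, 51] -> [173, 164, 156]
   open tip: top [107, 104, 97] -> [96, 94, 88] side [133, 126, 120] -> [120, 111, 95]
cover 1 -20 top [113, 109, 102] -> [95, 91, 86] side [90, 67, 50] -> [113, 107, 100]
cover 1 -60 top [126, 117, 106] -> [144, 140, 132] side [92, 68, 51] -> [173, 165, 157]
   open tip: top [85, 83, 77] -> [93, 91, 84] side [109, 103, 98] -> [223, 194, 98]
cover 0 -20 top [120, 117, 109] -> [93, 90, 84] side [166, 157, 149] -> [113, 107, 101]
cover 0 -60 top [42, 40, 36] -> [143, 140, 131] side [93, 69, 51] -> [173, 165, 156]
   open tip: top [101, 99, 91] -> [95, 93, 87] side [137, 130, 124] -> [139, 131, 117]
L stud [517.8 102.6 152.4] err 2.2 [224. 200.] [319. 237.]
M stud [456.4 -63.9 153.8] err 3.3 [305. 230.] [358. 197.]
```

The covers now read uniform steel grey, so all are shut. Both studs triangulate to the same height within 1.4 mm. To be sure, I'll press the left head from above too, then go to the tag.

step_arm(deltas=[[[0.4,-0.99,0],[0,0,-0.5],-1],[[0.4,-0.99,0],[0,0,-0.5],-1],[[0.4,-0.99,0],[0,0,-0.5],-1],[[0.4,-0.99,0],[0,0,-0.5],-1],[[0.4,-0.99,0],[0,0,-0.5],-1],[[0.4,-0.99,0],[0,0,-0.5],-1],[[0.4,-0.99,0],[0,0,-0.5],-1],[[0.4,-0.99,0],[0,0,-0.5],-1],[[0.4,-0.99,0],[0,0,-0.5],-1],[[0.4,-0.99,0],[0,0,-0.5],-1],[[0.4,-0.99,0],[0,0,-0.5],-1]])

```text
t: 26.4
ee_pos: [525.2, 29.1, 264.7]
orientation: [-2.893, -1.224, 0.011]
ft_force: [0.1, -0.8, 0.5]
width: 0.3
grasp_force: 0.0
```

```bash
python3 -c "
from cov import *
go((521.5,101.5,165,80),(521.5,101.5,141,80))"
```

```text
t26.40 [525.2  29.1 264.7] yaw45.9 tilt0.39 q [ 0.03  0.23  1.8  -0.    1.11  0.8 ] F [ 0.1 -0.8  0.5] w0.3 g0.0
[ 0.1668 -0.1758  0.3318] [-0.0032  0.0032 -0.3972] rows>4.8
[ 0.1673 -0.1756  0.4118] [-0.0032  0.0032 -0.3972] rows>4.8
```

step_arm(deltas=[[[0.167,-0.176,0.1],[0,0,-0.4],-1],[[0.167,-0.176,0.2],[0,0,-0.4],-1],[[0.167,-0.176,0.3],[0,0,-0.4],-1],[[0.167,-0.176,0.33],[0,0,-0.4],-1],[[0.167,-0.176,0.33],[0,0,-0.4],-1],[[0.167,-0.176,0.33],[0,0,-0.4],-1],[[0.167,-0.176,0.36],[0,0,-0.4],-1],[[0.167,-0.176,0.39],[0,0,-0.4],-1],[[0.167,-0.176,0.405],[0,0,-0.4],-1],[[0.167,-0.176,0.41],[0,0,-0.4],-1],[[0.167,-0.176,0.41],[0,0,-0.4],-1]])

```text
t: 27.32
ee_pos: [523.8, 100.9, 145.4]
orientation: [2.405, 2.019, -0.001]
ft_force: [-4.2, -0.9, 25.2]
width: 0.7
grasp_force: 12.3
```

Also home, at 145.4 mm. Now the tag.

step_arm(deltas=[[[0,0,-0.1],[0,0,0],-1],[[0,0,-0.2],[0,0,0],-1],[[0,0,-0.25],[0,0,-0.05],-0.1],[[-0.15,0.05,-0.25],[0,0,-0.15],-0.1],[[-0.3,0.1,-0.25],[0,0,-0.2],-0.1],[[-0.45,0.15,-0.25],[0,0,-0.27],-0.1],[[-0.53,0.155,-0.2],[0,0,-0.27],-0.1],[[-0.53,0.155,-0.1],[0,0,-0.27],-0.1],[[-0.53,0.155,-0.05],[0,0,-0.27],-0.1],[[-0.53,0.155,-0.05],[0,0,-0.27],-0.1],[[-0.53,0.155,-0.05],[0,0,-0.27],-0.1],[[-0.53,0.155,-0.05],[0,0,-0.27],-0.1]])

```text
t: 28.32
ee_pos: [540.7, -63.4, 158.6]
orientation: [-1.947, -2.463, 0.006]
ft_force: [-0.3, -0.6, -0.1]
width: 39.4
grasp_force: 0.0
```

Run:
```python
from cov import *
from h import *
go((541,-65,150,103),(541,-65,102,103))
# white tag top edge ends: refine in initial averaged top image
t=load("top","1");p=proj(t,[541,-65,114])[0];u,v=p.astype(int)
g=t["f"][v-9:v+10,u-18:u+19].min(2);m=(g>115);yy,xx=np.nonzero(m)
P=np.c_[xx+u-18,yy+v-9]
W=np.array([onplane(t,q,114)[:2] for q in P]);r=cv2.minAreaRect(W.astype(np.float32));print(len(P),r)
```

```text
t28.32 [540.7 -63.4 158.6] yaw103.4 tilt0.25 q [-0.14  0.39  1.85 -0.    0.9  -0.37] F [-0.3 -0.6 -0.1] w39.4 g0.0
[-0.0056 -0.      0.0286] [-0.0028  0.0007  0.0041] rows>0.2
[-0.0054  0.0006  0.1886] [-0.0028  0.0007  0.0041] rows>1.4
33 ((542.274658203125, -27.975391387939453), (4.342389106750488, 39.20368576049805), 89.19639587402344)
```

step_arm(deltas=[[[-0.005,0,0.05],[0,0,0],-0.1],[[-0.005,0,0.1],[0,0,0],-0.1],[[-0.005,0,0.15],[0,0,0],-0.1],[[-0.005,0,0.188],[0,0,0],-0.1],[[-0.005,0,0.188],[0,0,0],-0.1],[[-0.005,0,0.188],[0,0,0],-1],[[-0.005,0,0.188],[0,0,0],-1],[[-0.005,0,0.188],[0,0,0],-1],[[-0.005,0,0.188],[0,0,0],-1],[[-0.005,0,0.188],[0,0,0],-1],[[-0.005,0,0.188],[0,0,0],-1]])

```text
t: 29.23
ee_pos: [541.2, -64.9, 102.0]
orientation: [-1.947, -2.464, 0.004]
ft_force: [2.1, 1.4, 2.4]
width: 7.5
grasp_force: 29.9
```

```bash
python3 -c "
from mv import *
state()
print(get_obs()['moment'])"
```

```text
t29.23 [541.2 -64.9 102. ] yaw103.4 tilt0.17 q [-0.14  0.48  1.88 -0.    0.78 -0.37] F [2.1 1.4 2.4] w7.5 g29.9
[ 0.27115182 -0.5116474  -0.06935366]
```

Gripped: 7.5 mm wide with little side force. First half of the turn, +110°.

step_arm(deltas=[[[0,0,0],[0,0,-0.08],-1],[[0,0,0],[0,0,-0.16],-1],[[0,0,0],[0,0,-0.24],-1],[[0,0,0],[0,0,-0.32],-1],[[0,0,0],[0,0,-0.4],-1],[[0,0,0],[0,0,-0.48],-1],[[0,0,0],[0,0,-0.56],-1],[[0,0,0],[0,0,-0.64],-1],[[0,0,0],[0,0,-0.64],-1],[[0,0,0],[0,0,-0.64],-1]])

```text
t: 30.07
ee_pos: [544.4, -62.3, 102.1]
orientation: [0.59, 3.082, 0.004]
ft_force: [13.9, 18.3, -7.2]
width: 7.5
grasp_force: 29.9
```

step_arm(deltas=[[[0,0,0],[0,0,-0.08],-1],[[0,0,0],[0,0,-0.16],-1],[[0,0,0],[0,0,-0.24],-1],[[0,0,0],[0,0,-0.32],-1],[[0,0,0],[0,0,-0.4],-1],[[0,0,0],[0,0,-0.48],-1],[[0,0,0],[0,0,-0.56],-1],[[0,0,0],[0,0,-0.64],-1],[[0,0,0],[0,0,-0.64],-1],[[0,0,0],[0,0,-0.64],-1]])

```text
t: 30.9
ee_pos: [543.7, -58.4, 102.1]
orientation: [-0.897, 3.007, 0.01]
ft_force: [12.7, 39.5, -3.4]
width: 7.7
grasp_force: 30.0
```

```bash
python3 -c "
from mv import *
state()"
```

```text
t30.90 [543.7 -58.4 102.1] yaw-146.8 tilt0.44 q [-0.13  0.48  1.88  0.01  0.78 -2.29] F [12.7 39.5 -3.4] w7.7 g30.0
```

Turned 110°. The sideways force means the grip was about 4 mm off the pivot, which lies near (540.3,-61). I'll release, wind back half a turn above it and regrip.

step_arm(deltas=[[[0,0,0],[0,0,0],-0.1],[[0,0,0],[0,0,0],-0.1],[[0,0,0],[0,0,0],-0.1],[[0,0,-0.1],[0,0,0],-0.1],[[0,0,-0.2],[0,0,0],-0.1],[[0,0,-0.2],[0,0,0.08],-0.1],[[0,0,-0.2],[0,0,0.98],-0.1],[[0,0,-0.2],[0,0,0.98],-0.1],[[0,0,-0.2],[0,0,0.98],-0.1],[[0,0,-0.2],[0,0,0.98],-0.1],[[0,0,-0.2],[0,0,0.98],-0.1],[[0,0,-0.2],[0,0,0.98],-0.1],[[0,0,-0.2],[0,0,0.98],-0.1],[[0,0,-0.2],[0,0,0.98],-0.1],[[0,0,-0.2],[0,0,0.98],-0.1],[[0,0,-0.2],[0,0,0.98],-0.1],[[0,0,-0.2],[0,0,0.98],-0.1],[[0,0,-0.2],[0,0,0.98],-0.1]])

```text
t: 32.4
ee_pos: [540.1, -65.5, 161.4]
orientation: [-1.353, -2.831, 0.007]
ft_force: [0.0, 0.2, 0.9]
width: 39.7
grasp_force: 0.0
```

step_arm(deltas=[[[0,0,0],[0,0,0.98],-0.1],[[0,0,0],[0,0,0.98],-0.1],[[0,0,0],[0,0,0.98],-0.1],[[0,0,0],[0,0,0.98],-0.1],[[0,0,0],[0,0,0.98],-0.1],[[0,0,0],[0,0,0.98],-0.1],[[0,0,0],[0,0,0.98],-0.1],[[0,0,0],[0,0,0.98],-0.1],[[0,0,0],[0,0,0.98],-0.1],[[0,0,0],[0,0,0.98],-0.1],[[0,0,0],[0,0,0.98],-0.1],[[0,0,0],[0,0,0.98],-0.1],[[0,0,0],[0,0,0.98],-0.1],[[0,0,0],[0,0,0.98],-0.1]])

```text
t: 33.57
ee_pos: [540.2, -65.3, 161.4]
orientation: [-2.9, -1.207, 0.009]
ft_force: [-0.6, 0.3, -0.6]
width: 39.6
grasp_force: 0.0
```

```bash
python3 -c "
from mv import *
go((540.3,-61,150,33.2),(540.3,-61,102,33.2))"
```

```text
t33.57 [540.2 -65.3 161.4] yaw45.2 tilt0.32 q [-0.14  0.39  1.85 -0.    0.9   0.64] F [-0.6  0.3 -0.6] w39.6 g0.0
[ 0.0104 -0.0098  0.0378] [-0.0012  0.0036  0.1397] rows>1.7
[ 0.0112 -0.0094  0.1978] [-0.0012  0.0036  0.1397] rows>1.7
```

step_arm(deltas=[[[0.011,-0.01,0],[0,0,0.14],-0.1],[[0.011,-0.01,0],[0,0,0.14],-0.1],[[0.011,-0.01,0.04],[0,0,0.14],-0.1],[[0.011,-0.01,0.1],[0,0,0.14],-0.1],[[0.011,-0.01,0.16],[0,0,0.14],-0.1],[[0.011,-0.01,0.198],[0,0,0.14],-0.1],[[0.011,-0.01,0.198],[0,0,0.14],-0.1],[[0.011,-0.01,0.198],[0,0,0.14],-1],[[0.011,-0.01,0.198],[0,0,0.14],-1],[[0.011,-0.01,0.198],[0,0,0.14],-1],[[0.011,-0.01,0.198],[0,0,0.14],-1],[[0.011,-0.01,0.198],[0,0,0.14],-1],[[0.011,-0.01,0.198],[0,0,0.14],-1]])

```text
t: 34.65
ee_pos: [540.3, -59.9, 102.7]
orientation: [-3.012, -0.889, 0.008]
ft_force: [-1.6, 4.4, 3.7]
width: 7.6
grasp_force: 30.0
```

```bash
python3 -c "
from mv import *
state()"
```

```text
t34.65 [540.3 -59.9 102.7] yaw32.9 tilt0.28 q [-0.13  0.48  1.88 -0.    0.78  0.87] F [-1.6  4.4  3.7] w7.6 g30.0
```

step_arm(deltas=[[[0,0,0],[0,0,-0.08],-1],[[0,0,0],[0,0,-0.16],-1],[[0,0,0],[0,0,-0.24],-1],[[0,0,0],[0,0,-0.32],-1],[[0,0,0],[0,0,-0.4],-1],[[0,0,0],[0,0,-0.48],-1],[[0,0,0],[0,0,-0.56],-1],[[0,0,0],[0,0,-0.64],-1],[[0,0,0],[0,0,-0.7],-1],[[0,0,0],[0,0,-0.7],-1],[[0,0,0],[0,0,-0.7],-1]])

```text
t: 35.57
ee_pos: [540.1, -59.8, 102.7]
orientation: [-2.16, -2.277, 0.007]
ft_force: [-3.0, 5.6, 5.2]
width: 7.7
grasp_force: 30.0
```

step_arm(deltas=[[[0,0,0],[0,0,0],-0.1],[[0,0,0],[0,0,0],-0.1],[[0,0,0],[0,0,0],-0.1],[[0,0,0],[0,0,0],-0.1],[[0,0,-0.1],[0,0,0],-0.1],[[0,0,-0.2],[0,0,0],-0.1],[[0,0,-0.3],[0,0,0],-0.1],[[0.1,-0.3,-0.6],[0,0,0],-0.1],[[0.1,-0.6,-0.7],[0,0,0],-0.1],[[-0.9,-0.6,-0.7],[0,0,0],-0.1],[[-0.9,-0.6,-0.7],[0,0,0],-0.1],[[-0.9,-0.6,-0.7],[0,0,0],-0.1],[[-0.9,-0.6,-0.7],[0,0,0],-0.1],[[-0.9,-0.6,-0.7],[0,0,0],-0.1],[[-0.9,-0.6,-0.7],[0,0,0],-0.1],[[-0.9,-0.6,-0.7],[0,0,0],-0.1],[[-0.9,-0.6,-0.7],[0,0,0],-0.1],[[-0.9,-0.6,-0.7],[0,0,0],-0.1],[[-0.9,-0.6,-0.7],[0,0,0],-0.1]])

```text
t: 37.15
ee_pos: [375.5, -340.3, 313.3]
orientation: [-2.163, -2.275, 0.007]
ft_force: [0.7, 0.4, -0.9]
width: 39.6
grasp_force: 0.0
```

Run:
```python
from mv import *
state()
from chk import *
# where is the white tag now: bright pixels near its top edge, fit a line
c=(540.3,-61);u,v=np.round(proj(t,[*c,114])[0]).astype(int)
g=t["pixels"][v-8:v+9,u-16:u+17].min(2)
print(g[:, ::2])
```

```text
t37.15 [ 375.5 -340.3  313.3] yaw92.9 tilt0.30 q [-0.76  0.15  1.79 -0.    1.21 -0.81] F [ 0.7  0.4 -0.9] w39.6 g0.0
cover 2 -20 top [136, 132, 123] -> [96, 94, 89] side [91, 68, 52] -> [113, 107, 101]
cover 2 -60 top [90, 51, 35] -> [149, 145, 136] side [92, 68, 51] -> [174, 165, 157]
   open tip: top [107, 104, 97] -> [99, 97, 91] side [133, 126, 120] -> [119, 111, 93]
cover 1 -20 top [113, 109, 102] -> [96, 93, 88] side [90, 67, 50] -> [113, 107, 101]
cover 1 -60 top [126, 117, 106] -> [147, 144, 136] side [92, 68, 51] -> [172, 164, 156]
   open tip: top [85, 83, 77] -> [94, 92, 85] side [109, 103, 98] -> [223, 194, 98]
cover 0 -20 top [120, 117, 109] -> [95, 92, 86] side [166, 157, 149] -> [112, 107, 101]
cover 0 -60 top [42, 40, 36] -> [98, 95, 89] side [93, 69, 51] -> [114, 108, 102]
   open tip: top [101, 99, 91] -> [98, 97, 89] side [137, 130, 124] -> [138, 130, 117]
L stud [518.9 103.3 151. ] err 0.6 [224. 200.] [317. 238.]
M stud [455.8 -64.1 153.9] err 3.5 [305. 231.] [358. 197.]
[[119 116  59  39  40  38  40  39  41  38  42  36  36  39  35  35  34]
 [112 113  60  36  41  
[... 413 characters left out ...]
 87  80  92  89  88  93 101 100 104 105 107 109 106 102  47]
 [120 112 105 109 106 109 108 113 109 109 110 108 108 102 105  96  47]
 [122 117 117 109 113 108 112 106 104 101  97  89  91  86  85  76  42]
 [118 110 103 103  93  89  83  81  67  73  67  62  60  69  63  61  40]
 [121 115  96  78  75  61  54  54  55  52  54  44  44  50  54  40  36]
 [120 111  89  63  51  49  42  43  55  51  56  54  46  44  46  36  36]
 [121 123  94  48  43  35  51  51  59  69  67  66  51  51  45  41  37]
 [116 118  96  43  37  37  54  57  63  66  61  61  46  42  49  40  42]
 [122 122  90  48  37  38  50  55  68  64  62  54  45  53  47  39  35]
 [117 114  89  44  36  39  34  50  58  58  58  55  46  48  45  40  42]]
```

The tag edge is now parallel to the caddy (3° slope), half a turn on. The covers and heads are unchanged and the arm is clear, so I'm handing in.

```bash
python3 -c "
from workcell import *
print(close_job())"
```

```text
the job is handed in; nothing more can be done
None
```

The job is handed in: both heads that lay out are pressed fully home on mills, all three caddy covers are shut, and the tag is turned half a turn; the hand-in gave no verdict.

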